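# Restock the row under the wire shelf

## Task

First take the nozzle bottle that was left between the jar and the short carton under the wire shelf, and stand it in the cardboard tray. Then complete the row under the shelf: stand the tall carton midway between the jar and the short carton, square to the short carton, and stand the tin beside the short carton on the side away from the jar, so that all four stand upright on the table in one straight row with equal gaps. Leave the jar and the short carton where they are, and do not disturb the cup, the tape roll or the stapler.

Things in the scene. Friction and masses are not known exactly. Their poses are not given: they have to be found in the camera images.
- rack: Low dark wire shelf, fixed. Origin on the table at the middle of the row; x points into the shelf, y along it to the left, z up. Wires 48 mm apart, underside 295 mm above the table, span x -32 to +120 and y -274 to +274 mm: a hand cannot come down through them and must lean 25 to 40 degrees in from the open front. Two 22 mm uprights at x 116, y +-270 mm.
- jar: White plastic screw-top jar, round, 76 mm diameter, 90 mm high, 0.8 kg; a reference in the row, some 100 mm left or right of the rack's origin (either side). Origin at the centre of its underside.
- short_carton: Plain cardboard carton, 70 mm (its x) by 76 mm (its y, along the row) by 90 mm high, 0.85 kg; the other reference, on the other side, about 200 mm from the jar centre to centre. Origin at the centre of its underside; its x points into the shelf like the rack's.
- bottle_mid (a point): Centre (82.5 mm above its underside) of a white plastic bottle standing in the gap between jar and short carton: round, 52 mm diameter up to 115 mm high, then a narrowing shoulder and a thin nozzle up to 165 mm; 0.25 kg. z is its axis, up.
- tall_carton_mid (a point): Centre (65 mm above its underside) of a tall cardboard carton standing on the open table: 70 mm (x) by 52 mm (y) by 130 mm high (z), 0.3 kg. In the row its 52 mm width runs along the row (its x along the rack's x, either way round), which leaves 36 mm gaps to the jar and the short carton.
- tin_mid (a point): Centre (55 mm above its underside) of a plain round metal tin with darker rims standing on the open table: 60 mm diameter, 110 mm high, 0.35 kg. z is its axis, up. An equal gap (36 mm) puts its centre 104 mm from the short carton's centre.
- tray: Open cardboard tray, fixed to the table: 140 by 140 mm outside, walls 40 mm high and 5 mm thick, floor 5 mm thick. Origin at the centre of its underside.
- cup: Bystander: white open cup without a handle, 76 mm diameter, 90 mm high. Origin at the centre of its underside. Stands at one of the four places at the sides of the table where also the tray, the tall carton and the tin stand.
- tape_roll: Bystander: brown packing-tape roll lying flat, 100 mm diameter, 48 mm high. Origin at the centre of its underside. Lies in front of the jar or of the short carton.
- stapler: Bystander: black desk stapler lying about square to the shelf, 120 mm (x) by 38 mm (y) by 41 mm high. Origin at the centre of its underside. Lies in front of the other one of the two.
Not all that is in view belongs to the job. Leave any blue look-alike of the part that bears tin_mid alone. Leave any red look-alike of the part that bears tall_carton_mid alone.

How it is judged (in metres and radians):
On the way, in this order (a step that is already met when the one before it is completed fails the run):
1. the bottle stands upright in the tray (x of bottle_mid in the frame of tray between -0.05 and 0.05 m and y of bottle_mid in the frame of tray between -0.05 and 0.05 m and height (world z) of bottle_mid below 0.096 m and angle between bottle_mid's own z axis and vertical below 0.1 rad), for 0.2 s.
2. the tall carton stands in the row between the jar and the short carton (horizontal distance between tall_carton_mid and jar below 0.115 m and horizontal distance between tall_carton_mid and short_carton below 0.115 m and x of tall_carton_mid in the frame of short_carton between -0.02 and 0.02 m and angle between the x axis of tall_carton_mid and the x axis of short_carton, either way round below 0.15 rad and height (world z) of tall_carton_mid below 0.07 m and angle between tall_carton_mid's own z axis and vertical below 0.1 rad), for 0.2 s.
At the end, for the whole second after the job is handed in: All upright: the bottle on the tray floor, within 50 mm of its centre each way; the tall carton under 115 mm from jar and short carton (centres), square within 0.15 rad; the tin 88-120 mm from the short carton, over 270 mm from the jar; both within 20 mm of the row line front to back (all of step 1 and all of step 2 and horizontal distance between tin_mid and short_carton between 0.088 and 0.12 m and horizontal distance between tin_mid and jar above 0.27 m and x of tin_mid in the frame of short_carton between -0.02 and 0.02 m and height (world z) of tin_mid below 0.06 m and angle between tin_mid's own z axis and vertical below 0.1 rad); the robot touches nothing.
It fails at once if the jar is shifted by more than 15 mm (distance of jar from where it was at the start of the episode above 0.015 m).
It fails at once if the short carton is shifted by more than 15 mm (distance of short_carton from where it was at the start of the episode above 0.015 m).
It fails at once if the cup is shifted by more than 30 mm (distance of cup from where it was at the start of the episode above 0.03 m).
It fails at once if the tape roll is shifted by more than 30 mm (distance of tape_roll from where it was at the start of the episode above 0.03 m).
It fails at once if the stapler is shifted by more than 30 mm (distance of stapler from where it was at the start of the episode above 0.03 m).
It also fails if it takes over 72 s, if anything falls off the work surface, if the arm or the gripper's body presses on something with over 40 N, if the wrist force passes 120 N, or if a joint passes its speed limit or range.

## Robot

A 7-joint arm with a two-finger parallel gripper is mounted at the origin on the work surface. World frame = base frame: x ahead of the robot, y to its left, z up, the work surface at z = 0. Lengths are in mm, angles in rad, forces in N, time in s.
With the tool pointing down it reaches from about 400 to 850 mm from the base axis. Payload 4.4 kg.
Tool frame: the origin (TCP) lies midway between the tips of the shut fingers; the grasp point (between the pads) lies 19 mm behind it; z points along the fingers, y is the line along which they close (so a half turn about z gives the same grasp; the last joint's range is limited). The gripper opens to 94 mm and grips with 3 to 60 N. Pads are 16 mm wide; open, the fingers measure 119 mm over their backs; the gripper's body (75 mm by 177 mm) begins 78 mm behind the grasp point.
Start: joints at [1.104, 0.628, 0.038, 1.517, -0.027, 0.996, -0.02], TCP at [253.631, -598.49, 175.978] pointing down, gripper open.
Joint ranges: [-3.06, 3.06], [-0.37, 2.12], [-1.25, 1.32], [0.18, 2.47], [-1.1, 4.24], [0.23, 1.98], [-2.94, 2.94]. Speed limits (rad/s): [2.57, 2.57, 3.14, 3.14, 3.14, 3.14, 3.14].

## Interface

Orientations are given as a rotation vector (axis times angle).
In Python, from station import state, viewer, env gives the robot as it stands. The module is installed in compiled form; this text tells all that it offers.
- The arm moves only by the tool send_rows, never from a script. Its argument "plan" is text: rows parted by semicolons, each of 5 numbers parted by spaces: the shift along the tool's x, y, z in m, then the turn about the tool's z in degrees, then the opening, from 0 (shut) to 1 (fully open). In form: tx ty tz yaw fingers; .... A call has exactly 10 rows; each row shifts and turns the commanded pose from where the row before left it, along the tool's axes as they then stand; what a row does not reach is not made up. A row lasts 1/12 s, in which the tool goes at most 41.7 mm and 7.16 degrees, less where a joint would pass 70% of its speed; a pose out of reach is approached as far as the arm can. A call is refused whole if a number of a shift passes 0.0417 or a number of a turn 7.16, either way. A call with a gripper value outside its range is refused whole. The fingers move at their own pace and stop on an object; the grip force is fixed at half the most. Time passes only in rows, so rows that do not move let the fingers close, or fill a call up. It gives the time, the measured TCP pose, the force, the opening and the grip force at its end, in the units of the state.
- state(): the state, without advancing time (a new reading comes with each control period).
- viewer.read_camera(name): name is "scene" or "top" or "wrist"; returns a dict with "frame" (480x640x3 uint8, red, green, blue), "camera_matrix" (3x3 intrinsics, pixels), "rvec" (rotation vector, rad) and "tvec" (3), from world to camera coordinates, as OpenCV has them; the wrist camera has in their place "tool_from_camera" (4x4, takes a point from camera to tool coordinates, whose origin is the TCP and whose axes are the flange's). Camera axes: x right, y down, z forward; pixel columns grow to the right and rows downward; lengths in mm; the calibration is good to about 2 mm. A picture is of the moment at which its call begins: read the wrist's pose just before it. There is no depth.
- env.sign_off(): hands the job in; it is judged then, once.
The state is a dict: "time_s": time; "joint_positions": joint angles; "qvel": joint speeds; "effort": joint torques, N m; "position": TCP position; "orientation": TCP orientation; "ft_force": force on the tool from outside, world axes, zero at the start; "wrist_torque": the same for the moment, N m; "gripper_width": opening from 0.0 (shut) to 1.0 (fully open); "gripper_force": force on a finger pad.
Only numpy, scipy, OpenCV 4.12 (cv2) and the standard library are available. Lean on these libraries where they do the work, as an engineer would, in place of code of your own. Each camera call takes 0.05 s, during which the arm holds its last target. There are 200 camera calls.

## Working session

There is one attempt and no reset: what is moved stays moved. The work goes in short steps, Python scripts to look and compute and a tool call to move; the robot and the scene stay as the last step left them, time stands still between calls to the robot, and variables do not carry over. Pictures are saved under pics/ and viewed, at most 11 in all, crops included, and the job is handed in when it is done.

Besides the shell and the picture viewer there is one more tool, called by a JSON object that holds its "name" and its "arguments", one argument or row to a line. send_rows: Moves the arm, as the interface text tells. Its arguments: {"type":"object","properties":{"plan":{"type":"string"}},"required":["plan"]}

```bash
mkdir -p pics; cat > h.py <<'E'
import numpy as np, cv2
from scipy.spatial.transform import Rotation as R
from station import state, viewer, env
def cam(n):
    s=state(); c=viewer.read_camera(n); K=c["camera_matrix"]
    if n=="wrist":
        T=np.eye(4);T[:3,:3]=R.from_rotvec(s["orientation"]).as_matrix();T[:3,3]=s["position"]
        M=T@np.array(c["tool_from_camera"])
    else:
        W=np.eye(4);W[:3,:3]=R.from_rotvec(np.ravel(c["rvec"])).as_matrix();W[:3,3]=np.ravel(c["tvec"]);M=np.linalg.inv(W)
    return c["frame"],np.array(K),M
def ray(px,K,M,z):
    d=M[:3,:3]@np.linalg.inv(K)@np.array([px[0],px[1],1.]);o=M[:3,3]
    return o+d*(z-o[2])/d[2]
def proj(p,K,M):
    q=K@(np.linalg.inv(M)@np.append(p,1))[:3];return q[:2]/q[2]
def save(n,f): cv2.imwrite(f"pics/{n}.png",f[...,::-1])
E
python3 - <<'E'
from h import *
for n in("scene","top"):
    f,K,M=cam(n);save(n,f);print(n,K.tolist(),M.round(3).tolist())
s=state();print(s)
print(R.from_rotvec(s["orientation"]).as_matrix().round(3))
E
```

```text
scene [[518.2869543944066, 0.0, 317.4894062205171], [0.0, 518.2869543944066, 251.608386627777], [0.0, 0.0, 1.0]] [[-0.722, 0.355, -0.594, 1242.677], [0.692, 0.387, -0.609, 753.976], [0.014, -0.851, -0.525, 759.648], [0.0, 0.0, 0.0, 1.0]]
top [[476.1490311240762, 0.0, 318.25102748926696], [0.0, 476.1490311240762, 252.72401853117537], [0.0, 0.0, 1.0]] [[0.014, -0.996, 0.089, 402.97], [-1.0, -0.014, -0.005, 12.748], [0.006, -0.089, -0.996, 1075.642], [0.0, 0.0, 0.0, 1.0]]
{'time_s': 0.1, 'joint_positions': array([ 1.10420944,  0.62920779,  0.03843704,  1.51823288, -0.02699855,
        0.99631396, -0.0200329 ]), 'qvel': array([-0.0007017 , -0.00372537,  0.00158658, -0.003307  , -0.00112244,
       -0.00092038,  0.00066016]), 'effort': array([ 2.97665501e-03, -5.50792372e+01,  1.14754088e+00, -1.87118447e+01,
       -5.21710399e-02,  1.91440259e-02,  5.16943032e-05]), 'position': array([ 253.37885903, -597.89463693,  175.18692397]), 'orientation': array([-3.07715468e+00, -6.24990509e-01,  5.29346290e-04]), 'ft_force': array([-0.32595651,  0.67164718,  0.40976157]), 'wrist_torque': array([ 0.01031536, -0.00810025,  0.00451402]), 'gripper_force': 0.0, 'gripper_width': 1.0008811252666647}
[[ 0.921  0.39  -0.001]
 [ 0.39  -0.921  0.002]
 [-0.    -0.002 -1.   ]]
```

View pics/scene.png

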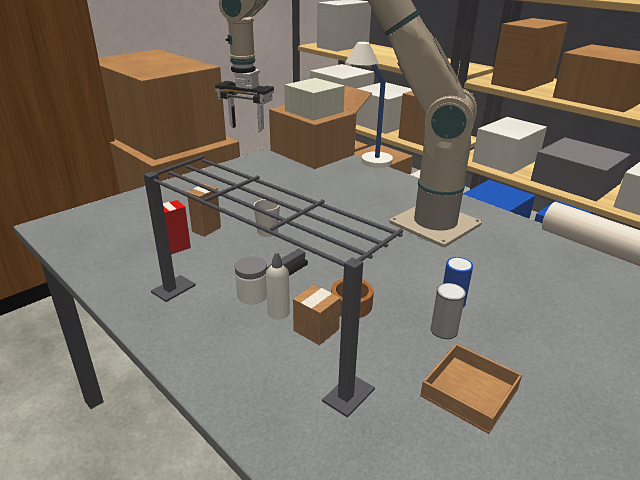

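View pics/top.png

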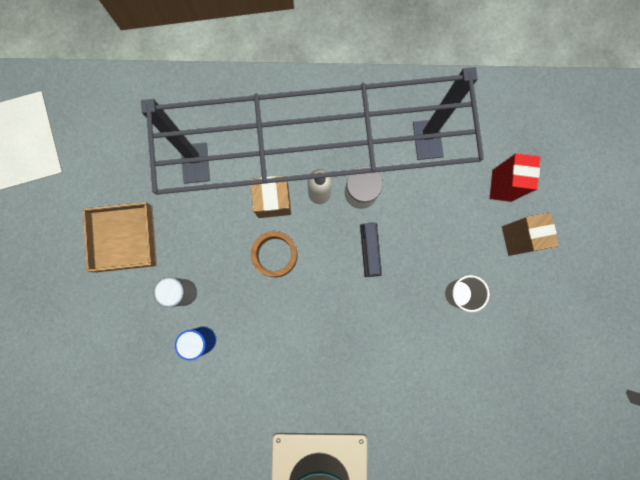

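The scene shows the white jar (252,280), bottle (277,290), and short carton (316,313) under the shelf. In the top view:
- **Row:** jar (365,186), bottle (320,187), short carton (270,197).
- **Tin candidates:** grey (169,292) and blue (190,345). The plain grey one with darker rims fits.
- **Tall carton candidates:** brown (542,230) and red (525,172). The brown one fits.
- **Others:** tray (119,238), cup (470,293), tape roll (274,254), stapler (371,250).

Next I'll check these in one enlarged crop.

```bash
python3 - <<'E'
from h import *
f=cv2.imread("pics/top.png")
r=lambda x0,y0,x1,y1,k:cv2.resize(f[y0:y1,x0:x1],None,fx=k,fy=k,interpolation=cv2.INTER_CUBIC)
m=np.zeros((600,800,3),np.uint8)
a=r(240,160,400,225,5);m[:325,:]=a
b=r(480,145,570,265,2.2);m[330:330+b.shape[0],:b.shape[1]]=b
b=r(80,195,170,280,3);m[330:330+b.shape[0],220:220+b.shape[1]]=b
b=r(150,270,220,370,2.6);m[330:330+b.shape[0],520:520+b.shape[1]]=b
cv2.imwrite("pics/crop.png",m)
hsv=cv2.cvtColor(f,cv2.COLOR_BGR2HSV)
H,S,V=cv2.split(hsv)
for nm,mk in dict(white=(S<45)&(V>175),brown=(H<22)&(S>70)&(V>70),brownlit=(H<22)&(S>60)&(V>130),greyjar=(S<30)&(V>85)&(V<150)).items():
    n,l,st,c=cv2.connectedComponentsWithStats(mk.astype(np.uint8))
    for i in range(1,n):
        if st[i,4]>60 and 100<c[i,1]<380: 
            cn=cv2.findContours((l==i).astype(np.uint8),0,1)[0][0]
            print(nm,st[i],c[i].round(1),cv2.minAreaRect(cn))
E
```

```text
white [   0   91   62   99 4523] [ 25.7 141.1] ((20.40404510498047, 139.6511993408203), (85.65879821777344, 63.82817077636719), 75.7627182006836)
white [514 165  26  12 239] [526.5 170.6] ((526.5462036132812, 170.6307830810547), (26.047290802001953, 9.054534912109375), 7.125016689300537)
white [313 178  18  11  82] [323.5 184. ] ((322.40814208984375, 183.9513702392578), (9.263705253601074, 16.83641815185547), 72.89727020263672)
white [262 183  16  27 377] [269.5 196.1] ((269.5148620605469, 196.1485137939453), (26.6669979095459, 14.129528045654297), 84.2894058227539)
white [356 187  24  13 150] [368.5 194. ] ((368.1715393066406, 193.8467254638672), (9.739677429199219, 24.34918975830078), 70.01689910888672)
white [529 224  28  14 261] [542.6 230.9] ((542.4807739257812, 230.90383911132812), (9.805805206298828, 26.475675582885742), 78.69007110595703)
white [453 275  37  38 563] [466.9 293.2] ((471.2500305175781, 293.25), (37.47665786743164, 35.35533905029297), 45.0)
white [155 278  28  28 629] [168.3 291.6] ((168.5, 291.5), (27.0, 27.0), 90.0)
white [177 332  26  26 515] [189.4 344.6] ((
[... 3207 characters left out ...]
31 223] [450.3 293.6] ((451.4602355957031, 294.4026794433594), (30.266145706176758, 15.099813461303711), 86.18592071533203)
greyjar [461 278  26  32 511] [475.2 293.2] ((473.8130798339844, 293.3275146484375), (31.255008697509766, 24.620311737060547), 87.70938873291016)
greyjar [ 39 281  17  29 144] [ 45.7 296.9] ((43.689659118652344, 294.7241516113281), (25.254566192626953, 15.598407745361328), 68.19859313964844)
greyjar [535 333  25  24 158] [545.2 344.5] ((545.8460693359375, 346.2307434082031), (29.399110794067383, 12.203404426574707), 33.6900634765625)
greyjar [531 354  18  11  64] [540.7 360.2] ((540.685546875, 360.0824890136719), (8.97447681427002, 17.30278968811035), 68.96248626708984)
```

View pics/crop.png

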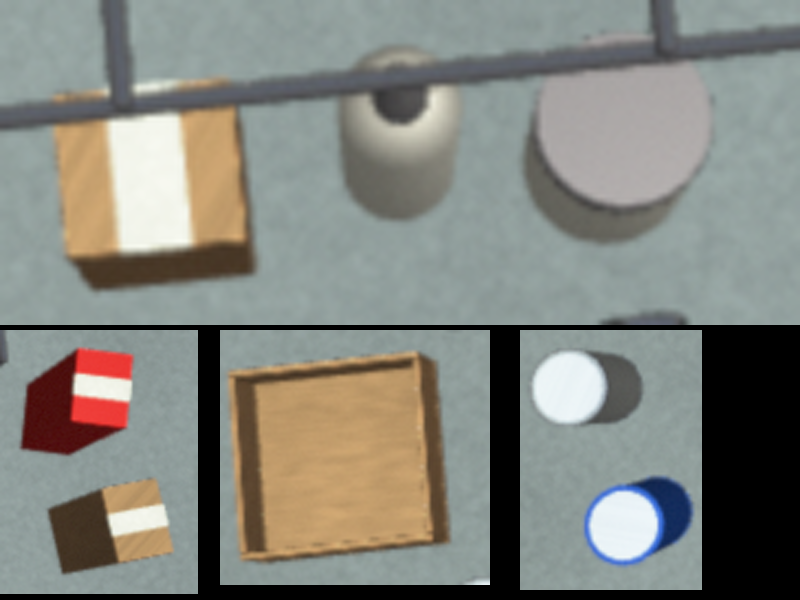

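```bash
python3 - <<'E'
from h import *
f,K,M=cam("top")
c=lambda u,v,k,x0,y0,ox=0,oy=0:((u-ox+.5)/k-.5+x0,(v-oy+.5)/k-.5+y0)
P=lambda n,p,z:print(n,np.round(p,1),ray(p,K,M,z).round(1)[:2])
sc=[c(u,v,5,240,160) for u,v in[(68,255),(250,242),(228,80),(55,92)]]
for q in sc:P("sc",q,90)
q=[ray(p,K,M,90) for p in sc];print(np.mean(q,0))
P("jar",c(624,121,5,240,160),90)
P("bottle115",c(401,110,5,240,160),115);P("nozzle",c(400,97,5,240,160),163)
P("bottlebasefront",c(398,219,5,240,160),0)
tc=[c(u,v,2.2,480,145,0,330) for u,v in[(103,490),(155,478),(172,550),(117,563)]]
q=np.array([ray(p,K,M,130) for p in tc]);print("tall",q.round(1)[:,:2].tolist(),q.mean(0))
P("red",(526,171),130)
P("tin",(168.5,291.5),110);P("blue",(189.5,344.5),110)
tr=[c(u,v,3,80,195,220,330) for u,v in[(230,372),(418,352),(435,543),(242,558)]]
q=np.array([ray(p,K,M,40) for p in tr]);print("tray",q.round(1)[:,:2].tolist(),q.mean(0))
P("cup",(471,293),90);P("tape",(273.5,253.5),48)
for p in[(362,224),(376,223),(381,275),(365,276)]:P("stapler",p,30)
for p in[(156,191),(481,159),(149,103),(471,75)]:P("rack",p,300)
E
```

```text
sc [253.2 210.6] [577.4 145.3]
sc [289.6 208. ] [584.   69.2]
sc [285.2 175.6] [653.   79.8]
sc [250.6 178. ] [646.8 152.5]
[615.31789998 111.70283971  90.        ]
jar [364.4 183.8] [638.  -87.3]
bottle115 [319.8 181.6] [635.2   6.9]
nozzle [319.6 179. ] [628.8   7.6]
bottlebasefront [319.2 203.4] [612.2   6.8]
tall [[564.5, -410.1], [576.3, -458.1], [510.2, -471.7], [497.6, -421.2]] [ 537.15009671 -440.27661099  130.        ]
red [526 171] [ 659.9 -411.4]
tin [168.5 291.5] [406.2 309. ]
blue [189.5 344.5] [301.3 262.8]
tray [[585.0, 525.4], [601.9, 388.8], [461.9, 370.1], [449.1, 508.9]] [524.47132116 448.27932435  40.        ]
cup [471 293] [ 411.8 -308.9]
tape [273.5 253.5] [491.5 104.6]
stapler [362 224] [561.5 -88.5]
stapler [376 223] [ 564.2 -119.6]
stapler [381 275] [ 449.  -130.9]
stapler [365 276] [446.3 -95.8]
rack [156 191] [570.6 278.2]
rack [481 159] [ 632.9 -260.4]
rack [149 103] [720.4 296.5]
rack [471  75] [ 778.2 -245.8]
```

The crop confirms the targets: the grey tin with a plain rim, not the blue one, and the brown tall carton, not the red one. The row is yawed about 6.5°.

Rows can't tilt the tool directly. I'll go to the row's azimuth first, then see whether moving against the wrist limit makes the tool lean.

{"name": "send_rows", "arguments": {
  "plan": "0.023 -0.0256 0 0 1;0.023 -0.0256 0 0 1;0.023 -0.0256 0 0 1;0.023 -0.0256 0 0 1;0.023 -0.0256 0 0 1;0.023 -0.0256 0 0 1;0.023 -0.0256 0 0 1;0.023 -0.0256 0 0 1;0.023 -0.0256 0 0 1;0.023 -0.0256 0 0 1"
}}

```text
time_s: 0.98
position: [365.7, -271.4, 176.0]
orientation: [-3.079, -0.625, -0.0]
ft_force: [0.4, -0.0, -0.0]
gripper_width: 1.004
gripper_force: 0.0
```

{"name": "send_rows", "arguments": {
  "plan": "0.023 -0.0256 0 0 1;0.023 -0.0256 0 0 1;0.023 -0.0256 0 0 1;0.023 -0.0256 0 0 1;0.023 -0.0256 0 0 1;0.023 -0.0256 0 0 1;0.023 -0.0256 0 0 1;0.023 -0.0256 0 5.5 1;0.023 -0.0256 0 5.5 1;0.023 -0.0256 0 5.4 1"
}}

```text
time_s: 1.82
position: [486.1, 50.3, 176.0]
orientation: [-3.137, -0.173, 0.001]
ft_force: [-0.2, -0.2, -0.2]
gripper_width: 1.0
gripper_force: 0.0
```

```bash
cat >> h.py <<'E'
def st():
    s=state();Rm=R.from_rotvec(s["orientation"]).as_matrix()
    print("t",round(s["time_s"],2),"p",s["position"].round(1),"q",s["joint_positions"].round(3),"w",round(s["gripper_width"],3),"F",s["ft_force"].round(1),s["gripper_force"])
    print("x",Rm[:,0].round(3),"y",Rm[:,1].round(3),"z",Rm[:,2].round(3),"lean",np.degrees(np.arccos(-Rm[2,2])).round(1));return s,Rm
E
python3 -c "
from h import *;st()"
```

```text
t 1.82 p [486.1  50.3 176. ] q [-0.172  0.4    0.016  1.956 -0.009  0.787 -1.611] w 1.0 F [-0.2 -0.2 -0.2] 0.0
x [ 0.994  0.11  -0.001] y [ 0.11  -0.994 -0.   ] z [-0.001  0.    -1.   ] lean 0.0
```

{"name": "send_rows", "arguments": {
  "plan": "0 0 -0.04 0 1;0 0 -0.04 0 1;0 0 -0.04 0 1;0 0 -0.04 0 1;0 0 -0.04 0 1;0 0 -0.04 0 1;0 0 -0.04 0 1;0 0 -0.04 0 1;0 0 -0.04 0 1;0 0 -0.04 0 1"
}}

```text
time_s: 2.65
position: [485.7, 48.3, 578.1]
orientation: [-3.136, -0.18, -0.001]
ft_force: [1.5, 0.3, -0.0]
gripper_width: 1.0
gripper_force: 0.0
```

```bash
python3 -c "
from h import *;st()"
```

```text
t 2.65 p [485.7  48.3 578.1] q [-0.182  0.213  0.037  1.091 -0.008  1.837 -1.605] w 1.0 F [ 1.5  0.3 -0. ] 0.0
x [0.993 0.114 0.   ] y [ 0.114 -0.993 -0.   ] z [ 0.  0. -1.] lean 0.0
```

q6 is near its 1.98 limit, so I'll keep pushing upward in smaller steps.

{"name": "send_rows", "arguments": {
  "plan": "0 0 -0.02 0 1;0 0 -0.02 0 1;0 0 -0.02 0 1;0 0 -0.02 0 1;0 0 -0.02 0 1;0 0 -0.02 0 1;0 0 -0.02 0 1;0 0 -0.02 0 1;0 0 -0.02 0 1;0 0 -0.02 0 1"
}}

```text
time_s: 3.48
position: [463.8, 46.1, 676.8]
orientation: [-3.126, -0.179, -0.176]
ft_force: [-0.1, 0.4, -0.2]
gripper_width: 0.998
gripper_force: 0.0
```

```bash
python3 -c "
from h import *;st()"
```

```text
t 3.48 p [463.8  46.1 676.8] q [-0.393  0.162  0.324  0.894 -0.06   1.981 -1.559] w 0.998 F [-0.1  0.4 -0.2] 0.0
x [0.987 0.114 0.112] y [ 0.114 -0.993  0.001] z [ 0.112  0.012 -0.994] lean 6.4
```

It leans outward as hoped: 6.4°, along the row's x axis. I'll keep pushing.

{"name": "send_rows", "arguments": {
  "plan": "0 0 -0.03 0 1;0 0 -0.03 0 1;0 0 -0.03 0 1;0 0 -0.03 0 1;0 0 -0.03 0 1;0 0 -0.03 0 1;0 0 -0.03 0 1;0 0 -0.03 0 1;0 0 -0.03 0 1;0 0 -0.03 0 1"
}}

```text
time_s: 4.32
position: [409.2, 42.4, 762.6]
orientation: [-3.075, -0.191, -0.486]
ft_force: [-0.6, 0.2, -0.5]
gripper_width: 0.998
gripper_force: 0.0
```

```bash
python3 -c "
from h import *;st()"
```

```text
t 4.32 p [409.2  42.4 762.6] q [-0.67  -0.014  0.468  0.86   0.029  1.981 -1.631] w 0.998 F [-0.6  0.2 -0.5] 0.0
x [0.944 0.117 0.309] y [ 0.124 -0.992 -0.003] z [ 0.306  0.041 -0.951] lean 18.0
```

{"name": "send_rows", "arguments": {
  "plan": "0 0 -0.03 0 1;0 0 -0.03 0 1;0 0 -0.03 0 1;0 0 -0.03 0 1;0 0 -0.03 0 1;0 0 -0.03 0 1;0 0 -0.03 0 1;0 0 -0.03 0 1;0 0 -0.03 0 1;0 0 0 0 1"
}}

```text
time_s: 5.15
position: [356.7, 28.5, 817.3]
orientation: [-3.026, -0.168, -0.695]
ft_force: [-1.2, 1.0, 0.4]
gripper_width: 1.002
gripper_force: 0.0
```

```bash
python3 -c "
from h import *;st()"
```

```text
t 5.15 p [356.7  28.5 817.3] q [ 0.19  -0.119 -0.243  0.824 -0.065  1.981 -1.557] w 1.002 F [-1.2  1.   0.4] 0.0
x [0.894 0.098 0.436] y [ 0.113 -0.994 -0.008] z [ 0.433  0.056 -0.9  ] lean 25.9
```

{"name": "send_rows", "arguments": {
  "plan": "0 0 -0.03 0 1;0 0 -0.03 0 1;0 0 -0.03 0 1;0 0 -0.03 0 1;0 0 -0.03 0 1;0 0 -0.03 0 1;0 0 -0.03 0 1;0 0 -0.03 0 1;0 0 0 0 1;0 0 0 0 1"
}}

```text
time_s: 5.98
position: [278.8, 20.2, 872.9]
orientation: [-2.948, -0.166, -0.946]
ft_force: [-0.0, 0.1, 0.4]
gripper_width: 1.0
gripper_force: 0.0
```

```bash
python3 -c "
from h import *;st()"
```

```text
t 5.98 p [278.8  20.2 872.9] q [ 0.012 -0.275 -0.071  0.814 -0.06   1.98  -1.562] w 1.0 F [-0.   0.1  0.4] 0.0
x [0.808 0.089 0.582] y [ 0.114 -0.993 -0.006] z [ 0.578  0.072 -0.813] lean 35.6
```

Lean is now 35.6°, with tool y along the row. Next I'll descend in front of the bottle.

```bash
cat >> h.py <<'E'
def to(Rm,a,b): print("tool delta mm",(Rm.T@(np.array(b)-np.array(a))).round(1))
E
python3 -c "
from h import *
s,Rm=st();to(Rm,s['position'],(529,-6,237));print(Rm.T@[0,0,10],Rm.T@[10,0,0])"
```

```text
t 5.98 p [278.8  20.2 872.9] q [ 0.012 -0.275 -0.071  0.814 -0.06   1.98  -1.562] w 1.0 F [-0.   0.1  0.4] 0.0
x [0.808 0.089 0.582] y [ 0.114 -0.993 -0.006] z [ 0.578  0.072 -0.813] lean 35.6
tool delta mm [-170.3   58.7  659.7]
[ 5.82113577 -0.06301271 -8.13083069] [8.0818959  1.14298439 5.77724375]
```

{"name": "send_rows", "arguments": {
  "plan": "-0.0085 0.003 0.033 0 1;-0.0085 0.003 0.033 0 1;-0.0085 0.003 0.033 0 1;-0.0085 0.003 0.033 0 1;-0.0085 0.003 0.033 0 1;-0.0085 0.003 0.033 0 1;-0.0085 0.003 0.033 0 1;-0.0085 0.003 0.033 0 1;-0.0085 0.003 0.033 0 1;-0.0085 0.003 0.033 0 1"
}}

```text
time_s: 6.82
position: [415.7, 4.3, 557.8]
orientation: [-2.956, -0.166, -0.912]
ft_force: [0.6, 0.5, -0.3]
gripper_width: 0.999
gripper_force: 0.0
```

{"name": "send_rows", "arguments": {
  "plan": "-0.0085 0.003 0.033 0 1;-0.0085 0.003 0.033 0 1;-0.0085 0.003 0.033 0 1;-0.0085 0.003 0.033 0 1;-0.0085 0.003 0.033 0 1;-0.0085 0.003 0.033 0 1;-0.0085 0.003 0.033 0 1;-0.0085 0.003 0.033 0 1;-0.0085 0.003 0.033 0 1;0 0 0 0 0.8"
}}

```text
time_s: 7.65
position: [509.3, -4.1, 290.4]
orientation: [-2.947, -0.163, -0.884]
ft_force: [-0.0, -0.0, -0.3]
gripper_width: 0.962
gripper_force: 0.0
```

```bash
python3 - <<'E'
from h import *
s,Rm=st()
f,K,M=cam("wrist");g=f.copy()
for p in[(634,7,0),(634,7,115),(634,7,165),(638,-87.3,90),(615.3,111.7,90)]:
    q=proj(p,K,M);print(q.round(1));cv2.circle(g,tuple(int(v) for v in q),3,(255,0,0),-1)
save("w1",g);save("w1raw",f)
E
```

```text
t 7.65 p [509.3  -4.1 290.4] q [-0.049  0.028  0.093  2.316 -0.48   0.25  -0.984] w 0.962 F [-0.  -0.  -0.3] 0.0
x [0.83  0.084 0.551] y [ 0.118 -0.993 -0.028] z [ 0.545  0.088 -0.834] lean 33.5
[327.8 236.4]
[326.9 199.2]
[326.3 176.5]
[411.9 213.9]
[232.8 214.9]
```

View pics/w1.png

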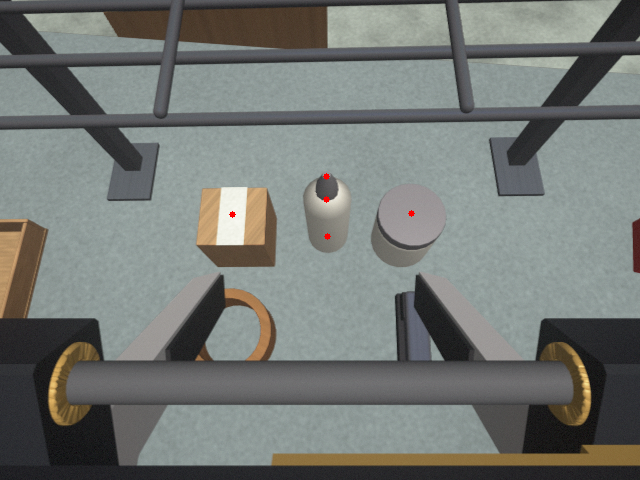

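The wrist view matches my estimates: bottle (327,215), jar (412,214), and short carton (233,215) all fall under the projected red points. Lean is 33.5°. I'll approach along tool z.

```bash
python3 -c "
from h import *
s,Rm=st();b=np.array((634,7,88))+19*Rm[:,2];to(Rm,s['position'],b-120*Rm[:,2]);to(Rm,s['position'],b)"
```

```text
t 7.7 p [510.2  -3.  292.7] q [-0.044  0.024  0.085  2.314 -0.475  0.251 -0.989] w 0.92 F [-0.1 -0.2  0.4] 0.0
x [0.828 0.085 0.555] y [ 0.121 -0.992 -0.027] z [ 0.548  0.089 -0.832] lean 33.7
tool delta mm [-10.2  10.6 138. ]
tool delta mm [-10.2  10.6 258. ]
```

{"name": "send_rows", "arguments": {
  "plan": "0.02 0.001 0.0138 0 0.7;0.02 0.001 0.0138 0 0.7;0.02 0.001 0.0138 0 0.7;-0.01 0.001 0.0138 0 0.7;-0.01 0.001 0.0138 0 0.7;-0.01 0.001 0.0138 0 0.7;-0.01 0.001 0.0138 0 0.7;-0.01 0.001 0.0138 0 0.7;-0.01 0.001 0.0138 0 0.7;-0.01 0.001 0.0138 0 0.7"
}}

```text
time_s: 8.53
position: [584.8, -1.8, 221.8]
orientation: [-2.95, -0.174, -0.816]
ft_force: [-0.1, 0.0, 0.5]
gripper_width: 0.698
gripper_force: 0.0
```

```bash
python3 -c "
from h import *
s,Rm=st();b=np.array((634,7,88))+19*Rm[:,2];to(Rm,s['position'],b)"
```

```text
t 8.53 p [584.8  -1.8 221.8] q [-0.161  0.282  0.256  2.228 -1.096  0.234 -0.359] w 0.698 F [-0.1  0.   0.5] 0.0
x [0.852 0.089 0.516] y [ 0.13  -0.991 -0.043] z [ 0.507  0.103 -0.856] lean 31.2
tool delta mm [-26.3   3.4 159.3]
```

Bottle region is clear, but q6 sits at its lower limit (0.23). This lean at this reach needs the flipped wrist (q5 ≈ π), and with the current yaw q7 would run out of range. So I'll retreat along the tool axis and turn −180°, which is the same grasp. Then I'll refine the lean and enter from the left.

{"name": "send_rows", "arguments": {
  "plan": "0 0 -0.018 -3 0.7;0 0 -0.018 -6.9 0.7;0 0 -0.018 -7 0.7;0 0 -0.018 -7 0.7;0 0 -0.018 -7 0.7;0 0 -0.018 -7 0.7;0 0 -0.018 -7 0.7;0 0 -0.018 -7 0.7;0 0 -0.018 -7 0.7;0 0 -0.018 -7 0.7"
}}

```text
time_s: 9.37
position: [492.7, -21.4, 377.4]
orientation: [2.269, 1.677, 0.712]
ft_force: [-0.3, -0.9, 0.5]
gripper_width: 0.697
gripper_force: 0.0
```

{"name": "send_rows", "arguments": {
  "plan": "0 0 -0.018 -7 0.7;0 0 -0.018 -7 0.7;0 0 -0.018 -7 0.7;0 0 -0.018 -7 0.7;0 0 -0.018 -7 0.7;0 0 -0.018 -7 0.7;0 0 -0.018 -7 0.7;0 0 -0.018 -7 0.7;0 0 -0.018 -7 0.7;0 0 -0.018 -7 0.7"
}}

```text
time_s: 10.2
position: [400.9, -39.1, 531.9]
orientation: [0.839, 2.506, 0.363]
ft_force: [-0.1, -0.2, 0.5]
gripper_width: 0.7
gripper_force: 0.0
```

```bash
python3 -c "
from h import *
st()"
```

```text
t 10.2 p [400.9 -39.1 531.9] q [-0.361 -0.375  0.321  1.866  0.036  1.092  0.888] w 0.7 F [-0.1 -0.2  0.5] 0.0
x [-0.703  0.62  -0.348] y [0.496 0.778 0.385] z [ 0.51   0.098 -0.855] lean 31.3
```

{"name": "send_rows", "arguments": {
  "plan": "0 0 0 -7 0.7;0 0 0 -7 0.7;0 0 0 -7 0.7;0 0 0 -7 0.7;0 0 0 -7 0.7;0 0 0 -7 0.7;0 0 0 -6 0.7;0 0 0 0 0.7;0 0 0 0 0.7;0 0 0 0 0.7"
}}

```text
time_s: 11.03
position: [401.7, -39.4, 530.2]
orientation: [-0.236, 2.589, 0.074]
ft_force: [0.2, 0.7, -0.4]
gripper_width: 0.7
gripper_force: 0.0
```

```bash
python3 -c "
from h import *
s,Rm=st();to(Rm,s['position'],(500,-60,640))"
```

```text
t 11.03 p [401.7 -39.4 530.2] q [-0.371 -0.374  0.329  1.868  0.039  1.09   1.713] w 0.7 F [ 0.2  0.7 -0.4] 0.0
x [-0.842 -0.153 -0.517] y [-0.182  0.983  0.006] z [ 0.508  0.099 -0.856] lean 31.2
tool delta mm [-136.4  -37.5  -46.1]
```

{"name": "send_rows", "arguments": {
  "plan": "-0.0203 -0.0057 -0.0263 0 0.7;-0.0203 -0.0057 -0.0263 0 0.7;-0.0203 -0.0057 -0.0263 0 0.7;-0.0203 -0.0057 -0.0263 0 0.7;-0.0203 -0.0057 -0.0263 0 0.7;-0.0203 -0.0057 -0.0263 0 0.7;-0.0203 -0.0057 -0.0263 0 0.7;-0.0203 -0.0057 -0.0263 0 0.7;-0.0203 -0.0057 -0.0263 0 0.7;-0.0203 -0.0057 -0.0263 0 0.7"
}}

```text
time_s: 11.87
position: [447.3, -94.5, 836.2]
orientation: [-0.206, 2.586, 0.047]
ft_force: [-0.4, -2.0, 0.6]
gripper_width: 0.698
gripper_force: 0.0
```

{"name": "send_rows", "arguments": {
  "plan": "-0.0129 0 -0.0214 0 0.7;-0.0129 0 -0.0214 0 0.7;-0.0129 0 -0.0214 0 0.7;-0.0129 0 -0.0214 0 0.7;-0.0129 0 -0.0214 0 0.7;-0.0129 0 -0.0214 0 0.7;0 0 0 0 0.7;0 0 0 0 0.7;0 0 0 0 0.7;0 0 0 0 0.7"
}}

```text
time_s: 12.7
position: [451.4, -73.5, 861.6]
orientation: [-0.24, 2.565, 0.039]
ft_force: [-0.2, 0.6, 0.7]
gripper_width: 0.701
gripper_force: 0.0
```

```bash
python3 -c "
from h import *
s,Rm=st();to(Rm,s['position'],(500,-60,640))"
```

```text
t 12.7 p [451.4 -73.5 861.6] q [ 0.645  0.069 -0.429  0.561 -0.181  1.979  1.863] w 0.701 F [-0.2  0.6  0.7] 0.0
x [-0.829 -0.163 -0.536] y [-0.179  0.984 -0.022] z [ 0.531  0.078 -0.844] lean 32.4
tool delta mm [ 76.2   9.4 213.9]
```

{"name": "send_rows", "arguments": {
  "plan": "0 0 -0.02 0 0.7;0 0 -0.02 0 0.7;0 0 -0.02 0 0.7;0 0 -0.02 0 0.7;0 0 -0.02 0 0.7;0 0 -0.02 0 0.7;0 0 -0.02 0 0.7;0 0 0 0 0.7;0 0 0 0 0.7;0 0 0 0 0.7"
}}

```text
time_s: 13.53
position: [410.7, -76.5, 889.1]
orientation: [-0.229, 2.497, 0.025]
ft_force: [-0.2, 0.9, 0.4]
gripper_width: 0.699
gripper_force: 0.0
```

```bash
python3 -c "
from h import *
s,Rm=st();to(Rm,s['position'],(520,240,300));to(Rm,s['position'],(530,240,130))"
```

```text
t 13.53 p [410.7 -76.5 889.1] q [ 1.631  0.015 -1.242  0.57  -0.308  1.98   1.938] w 0.699 F [-0.2  0.9  0.4] 0.0
x [-0.791 -0.159 -0.591] y [-0.17   0.985 -0.036] z [ 0.588  0.072 -0.806] lean 36.3
tool delta mm [211.6 314.3 561.7]
tool delta mm [304.2 318.8 704.5]
```

{"name": "send_rows", "arguments": {
  "plan": "0 0 0.02 3.5 0.7;0.008 0.012 0.0225 0 0.7;0.008 0.012 0.0225 0 0.7;0.008 0.012 0.0225 0 0.7;0.008 0.012 0.0225 0 0.7;0.008 0.012 0.0225 0 0.7;0.008 0.012 0.0225 0 0.7;0.008 0.012 0.0225 0 0.7;0.008 0.012 0.0225 0 0.7;0.008 0.012 0.0225 0 0.7"
}}

```text
time_s: 14.37
position: [467.6, 39.9, 669.0]
orientation: [-0.161, 2.508, 0.05]
ft_force: [-0.1, -0.5, 0.4]
gripper_width: 0.701
gripper_force: 0.0
```

```bash
python3 -c "
from h import *
s,Rm=st();to(Rm,s['position'],(520,240,300));to(Rm,s['position'],(530,240,130))"
```

```text
t 14.37 p [467.6  39.9 669. ] q [ 1.223 -0.368 -0.698  1.486 -0.59   1.4    2.133] w 0.701 F [-0.1 -0.5  0.4] 0.0
x [-0.802 -0.104 -0.588] y [-0.127  0.992 -0.001] z [ 0.584  0.074 -0.809] lean 36.0
tool delta mm [154.2 192.3 343.7]
tool delta mm [246.2 191.2 487. ]
```

{"name": "send_rows", "arguments": {
  "plan": "0.015 0.019 0.034 0 0.7;0.015 0.019 0.034 0 0.7;0.015 0.019 0.034 0 0.7;0.015 0.019 0.034 0 0.7;0.015 0.019 0.034 0 0.7;0.015 0.019 0.034 0 0.7;0.015 0.019 0.034 0 0.7;0.015 0.019 0.034 0 0.7;0.015 0.019 0.034 0 0.7;0.015 0.019 0.034 0 0.7"
}}

```text
time_s: 15.2
position: [460.5, 198.7, 355.6]
orientation: [-0.17, 2.486, 0.09]
ft_force: [0.2, 0.8, -0.5]
gripper_width: 0.703
gripper_force: 0.0
```

```bash
python3 -c "
from h import *
s,Rm=st();to(Rm,s['position'],(530,240,300));to(Rm,s['position'],(530,240,130))"
```

```text
t 15.2 p [460.5 198.7 355.6] q [ 1.003 -0.374 -1.245  2.237 -0.641  0.431  1.875] w 0.703 F [ 0.2  0.8 -0.5] 0.0
x [-0.789 -0.101 -0.607] y [-0.144  0.989  0.024] z [ 0.598  0.106 -0.795] lean 37.4
tool delta mm [-25.3  29.5  90.1]
tool delta mm [ 77.9  25.5 225.2]
```

{"name": "send_rows", "arguments": {
  "plan": "-0.0134 -0.0024 0.0102 0 0.7;-0.0134 -0.0024 0.0102 0 0.7;-0.0134 -0.0024 0.0102 0 0.7;-0.0134 -0.0024 0.0102 0 0.7;-0.0134 -0.0024 0.0102 0 0.7;0.0111 0.0037 0.0155 0 0.7;0.0111 0.0037 0.0155 0 0.7;0.0111 0.0037 0.0155 0 0.7;0.0111 0.0037 0.0155 0 0.7;0.0111 0.0037 0.0155 0 0.7"
}}

```text
time_s: 16.03
position: [461.8, 177.4, 333.6]
orientation: [-0.183, 2.457, 0.131]
ft_force: [0.5, 0.6, -0.2]
gripper_width: 0.701
gripper_force: 0.0
```

```bash
python3 -c "
from h import *
s,Rm=st();to(Rm,s['position'],(550,240,130))"
```

```text
t 16.03 p [461.8 177.4 333.6] q [ 1.099 -0.373 -1.244  2.336 -1.042  0.39   2.349] w 0.701 F [ 0.5  0.6 -0.2] 0.0
x [-0.771 -0.099 -0.629] y [-0.165  0.985  0.048] z [ 0.615  0.141 -0.776] lean 39.1
tool delta mm [ 53.8  37.4 221. ]
```

The arm picked up a bad elbow swivel: q2 and q3 are both at their limits. I'll fit a quick kinematic model from the logged poses and use it to preview moves before sending them.

```bash
cat > kin.py <<'E'
import numpy as np
from scipy.spatial.transform import Rotation as R
from scipy.optimize import least_squares
L=[([-0.172,0.4,0.016,1.956,-0.009,0.787,-1.611],[486.1,50.3,176.],[0.994,.11,0],[0.11,-0.994,0]),
([-0.161,0.282,0.256,2.228,-1.096,0.234,-0.359],[584.8,-1.8,221.8],[0.852,.089,.516],[.13,-.991,-.043]),
([1.223,-0.368,-0.698,1.486,-0.59,1.4,2.133],[467.6,39.9,669.],[-0.802,-.104,-.588],[-.127,.992,-.001]),
([1.099,-0.373,-1.244,2.336,-1.042,0.39,2.349],[461.8,177.4,333.6],[-0.771,-.099,-.629],[-.165,.985,.048]),
([0.645,0.069,-0.429,0.561,-0.181,1.979,1.863],[451.4,-73.5,861.6],[-0.829,-.163,-.536],[-.179,.984,-.022])]
S=(-1,-1,-1,-1); D=[331,555,385,395,0.,0.,0.]
LO=np.array([-3.06,-.37,-1.25,.18,-1.1,.23,-2.94]);HI=np.array([3.06,2.12,1.32,2.47,4.24,1.98,2.94])
def fk(q,D=None,S=None):
    D=globals()['D'] if D is None else D;S=globals()['S'] if S is None else S
    z=lambda a:R.from_euler('z',a);y=lambda a:R.from_euler('y',a)
    A=z(S[0]*q[0]+D[4])*y(q[1]);p=np.array([0,0,D[0]])+A.apply([0,0,D[1]])
    A=A*z(S[1]*q[2])*y(q[3]);p=p+A.apply([0,0,D[2]])
    A=A*z(S[2]*q[4])*y(q[5])*z(S[3]*q[6]+D[5]);return p+A.apply([0,0,D[3]]),A
def err(v,S):
    e=[]
    for q,p,x,y in L:
        P,A=fk(q,v,S);e+=list((P-p)/100)+list(A.apply([1,0,0])-x)+list(A.apply([0,1,0])-y)
    return np.array(e)
if __name__=="__main__":
    import itertools
    for S_ in itertools.product((1,-1),repeat=4):
        for d5 in(0,1.57,3.14,-1.57):
            r=least_squares(err,[331,555,385,395,0,d5,0],args=(S_,))
            if r.cost<.1:print(S_,r.x.round(3),r.cost)
E
python3 kin.py
```

```text
(-1, -1, -1, -1) [ 3.03744e+02  5.79494e+02  3.78990e+02  3.88182e+02 -5.10000e-02
  1.52700e+00  0.00000e+00] 0.011305607492402735
(-1, -1, -1, -1) [ 3.03746e+02  5.79493e+02  3.78990e+02  3.88182e+02 -5.10000e-02
  1.52700e+00  0.00000e+00] 0.01130560747537996
(-1, -1, -1, -1) [ 3.03747e+02  5.79491e+02  3.78990e+02  3.88182e+02 -5.10000e-02
  1.52700e+00  0.00000e+00] 0.011305607534854559
(-1, -1, -1, -1) [ 3.03745e+02  5.79493e+02  3.78990e+02  3.88182e+02 -5.10000e-02
  1.52700e+00  0.00000e+00] 0.011305607475675977
```

```bash
cat >> kin.py <<'E'
D=[303.745,579.49,378.99,388.18,-.051,1.527,0.]
def tool(lean,az=7.,flip=True):
    return R.from_euler('zyz',[az,180-lean,0 if flip else 180],degrees=True)
def res(q,p,A):
    P,B=fk(q);return np.r_[(P-p)/200,(A.inv()*B).as_rotvec()]
def step(q,p,A,reg=.003):
    q=np.clip(q,LO+1e-6,HI-1e-6)
    return least_squares(lambda v:np.r_[res(v,p,A),reg*(v-q)],q,bounds=(LO,HI),xtol=1e-6,ftol=1e-8).x
def sim(q,rows):
    q=np.array(q);P,A=fk(q)
    for r in rows:
        n=step(q,P+A.apply(np.array(r[:3])*1000),A*R.from_euler('z',r[3],degrees=True))
        q=np.clip(n,q-.2,q+.2);P,A=fk(q)
    return q
def show(q):
    P,A=fk(q);z=A.apply([0,0,1]);print(P.round(),"q",q.round(2),"lean",np.degrees(np.arccos(-z[2])).round(1),"az",np.degrees(np.arctan2(z[1],z[0])).round(1),"yz",A.apply([0,1,0])[2].round(3))
E
cat > feas.py <<'E'
from kin import *
print(tool(36).as_matrix().round(2))
rng=np.random.default_rng(0)
T=dict(bot=(634,7,88),botback=(560,-2,110),tray=(524,448,93),carton=(537,-440,80),tin=(406,309,75),tinrow=(603.5,215,75))
for lean in(30,35):
  A=tool(lean)
  for n,g in T.items():
    p=np.array(g)+19*A.apply([0,0,1]);sols=[]
    for k in range(40):
        q0=rng.uniform(LO,HI);q0[0]=np.clip(-np.arctan2(p[1],p[0])+rng.normal()*.7,-3,3)
        r=least_squares(res,q0,bounds=(LO,HI),args=(p,A))
        if r.cost<1e-5:sols.append(r.x)
    s=np.array(sols);print(lean,n,len(s))
    if len(s):
        m=np.minimum(s-LO,HI-s).min(1);o=np.argsort(-m)
        for i in o[:8:2]:print("   ",s[i].round(2),m[i].round(2))
E
python3 feas.py
```

```text
[[-0.8   0.1   0.59]
 [ 0.12  0.99  0.  ]
 [-0.58  0.07 -0.81]]
30 bot 24
    [ 0.46  0.79 -0.85  2.22  2.    0.62 -0.51] 0.25
    [ 0.4   0.75 -0.74  2.22  2.06  0.54 -0.58] 0.25
    [ 0.27  0.69 -0.52  2.22  2.22  0.41 -0.77] 0.18
    [ 0.25  0.68 -0.48  2.22  2.25  0.39 -0.81] 0.16
30 botback 28
    [ 0.31  0.59 -0.54  2.39  2.36  0.43 -0.94] 0.08
    [-0.14  0.54  0.14  2.39  3.38  0.32 -1.98] 0.08
    [ 0.55  0.73 -0.96  2.4   2.05  0.69 -0.61] 0.07
    [ 0.26  0.58 -0.45  2.4   2.48  0.4  -1.06] 0.07
30 tray 27
    [-0.53  0.83 -0.74  1.92  1.5   0.94 -0.78] 0.51
    [-0.71  0.75 -0.42  1.92  1.4   0.71 -0.74] 0.48
    [-0.72  0.74 -0.4   1.92  1.39  0.69 -0.74] 0.46
    [-0.49  0.86 -0.83  1.92  1.53  1.01 -0.78] 0.42
30 carton 14
    [ 1.42  0.99 -1.04  1.93  1.26  0.43  1.14] 0.2
    [ 1.36  0.92 -0.9   1.93  1.09  0.31  1.27] 0.08
    [ 1.36  0.92 -0.9   1.93  1.08  0.31  1.28] 0.08
    [ 1.33  0.89 -0.83  1.93  0.96  0.26  1.39] 0.03
30 tin 33
    [-0.53  0.75 -0.76  2.41  1.77  0.95 -1.31] 0.06
    [-0.39  0.88 -1.04  2.41  1.71  1.19 -1.26] 0.06
    [-1.09  0.63  0.14  2
[... 732 characters left out ...]
 1.98  1.58  0.86 -0.93] 0.49
35 carton 13
    [ 1.51  1.1  -1.19  1.98  1.53  0.49  0.95] 0.06
    [ 1.43  0.97 -0.97  1.98  1.41  0.26  1.02] 0.03
    [ 1.42  0.96 -0.94  1.98  1.39  0.24  1.03] 0.01
    [ 1.42  0.96 -0.94  1.98  1.38  0.23  1.04] 0.0
35 tin 32
    [-1.71  1.02  1.19  2.46  4.08  0.54  2.63] 0.01
    [-1.73  1.06  1.25  2.46  4.15  0.59  2.56] 0.01
    [-0.5   0.88 -0.95  2.46  1.79  1.24 -1.41] 0.01
    [-1.07  0.67  0.01  2.46  2.13  0.6  -1.73] 0.01
35 tinrow 29
    [-0.25  0.74 -0.47  2.25  2.13  0.69 -1.13] 0.22
    [-0.14  0.79 -0.65  2.25  2.06  0.81 -1.02] 0.22
    [-0.15  0.79 -0.64  2.25  2.06  0.8  -1.03] 0.22
    [-0.3   0.73 -0.39  2.25  2.16  0.64 -1.18] 0.22
```

```bash
cat > v.py <<'E'
from kin import *;import time
q=[1.631,.015,-1.242,.57,-.308,1.98,1.938];show(np.array(q))
t=time.time()
for reg in(.003,.03,.1):
    step.__defaults__=(reg,)
    a=sim(q,[(0,0,.02,3.5)]+[(.008,.012,.0225,0)]*9);print(reg);show(a)
    b=sim(a,[(.015,.019,.034,0)]*10);show(b)
    b=sim(b,[(-.0134,-.0024,.0102,0)]*5+[(.0111,.0037,.0155,0)]*5);show(b)
    b=sim([-.371,-.374,.329,1.868,.039,1.09,1.713],[(-.0203,-.0057,-.0263,0)]*10+[(-.0129,0,-.0214,0)]*6);show(b)
    b=sim([-.044,.024,.085,2.314,-.475,.251,-.989],[(.02,.001,.0138,0)]*3+[(-.01,.001,.0138,0)]*7);show(b)
print(time.time()-t)
E
python3 v.py
```

```text
[413. -84. 889.] q [ 1.63  0.02 -1.24  0.57 -0.31  1.98  1.94] lean 36.4 az 4.0 yz -0.062
0.003
[476.  33. 663.] q [ 1.27 -0.37 -0.7   1.49 -0.62  1.41  2.18] lean 36.2 az 5.1 yz -0.026
[474. 186. 337.] q [ 1.15 -0.37 -1.25  2.31 -1.1   0.45  2.43] lean 39.3 az 13.4 yz 0.046
[474. 182. 336.] q [ 1.17 -0.37 -1.25  2.31 -1.1   0.47  2.45] lean 38.8 az 13.7 yz 0.049
[ 420. -138.  960.] q [-0.2   0.06  0.5   0.33  0.    1.98  1.75] lean 45.0 az -22.0 yz -0.182
[553. -15. 176.] q [-0.21  0.35  0.33  2.26 -1.1   0.23 -0.37] lean 25.6 az 5.8 yz -0.009
0.03
[475.  34. 663.] q [ 1.28 -0.37 -0.71  1.49 -0.63  1.42  2.19] lean 35.8 az 5.4 yz -0.024
[473. 193. 339.] q [ 1.14 -0.37 -1.25  2.31 -1.1   0.45  2.43] lean 39.5 az 14.3 yz 0.053
[474. 189. 338.] q [ 1.15 -0.37 -1.25  2.31 -1.1   0.47  2.44] lean 39.0 az 14.5 yz 0.054
[399. -68. 982.] q [-0.07 -0.01  0.55  0.36 -0.42  1.98  1.87] lean 48.6 az -0.1 yz -0.108
[558. -11. 180.] q [-0.19  0.35  0.3   2.25 -1.1   0.23 -0.36] lean 26.2 az 7.1 yz -0.015
0.1
[470.  25. 668.] q [ 1.42 -0.37 -0.77  1.42 -0.64  1.53  2.2 ] lean 32.7 az 5.5 yz -0.011
[464. 200. 335.] q [ 1.13 -0.37 -1.25  2.3  -1.04  0.48  2.35] lean 37.7 az 15.8 yz 0.071
[464. 196. 332.] q [ 1.14 -0.37 -1.25  2.32 -1.1   0.47  2.42] lean 38.3 az 15.8 yz 0.073
[394. -66. 982.] q [-0.31 -0.02  0.72  0.36 -0.36  1.98  1.85] lean 48.4 az -0.3 yz -0.11
[565.  -4. 187.] q [-0.11  0.34  0.2   2.23 -0.95  0.23 -0.5 ] lean 26.3 az 9.8 yz -0.027
1.144479513168335
```

```bash
nproc; cat > cem.py <<'E'
from kin import *;from multiprocessing import Pool;import sys,time
q0=np.array([1.099,-.373,-1.244,2.336,-1.042,.39,2.349]);NS=4
G=tool(31,4.7)
def run(v):
    q=q0;pen=0
    for s in v.reshape(NS,4):
        for k in range(5):
            q=sim(q,[tuple(s)]*2);P,_=fk(q)
            pen+=max(0,230-P[2])/50+max(0,P[0]-560)/50*(P[2]<480)+max(0,abs(P[1])-450)/50+max(0,P[2]-900)/50
    e=res(q,fk(q)[0],G)[3:]
    m=np.minimum(q-LO,HI-q)
    c=pen+np.sum((e/.04)**2)*.3+8*max(0,1.2-q[4])+3*max(0,q[4]-2.4)+sum(np.maximum(0,.12-m)*15)+4*max(0,-.9-q[2])+4*max(0,q[2])
    return c,q
if __name__=="__main__":
    rng=np.random.default_rng(int(sys.argv[1]));n=NS*4
    lim=np.tile([.025,.025,.03,6.],NS);mu=np.zeros(n);sd=lim*.8;best=(1e9,)
    t=time.time()
    with Pool() as p:
        while time.time()-t<300:
            V=np.clip(mu+sd*rng.normal(size=(160,n)),-lim,lim)
            o=p.map(run,V,chunksize=4);c=np.array([a[0] for a in o]);i=np.argsort(c)[:20]
            if c[i[0]]<best[0]:best=(c[i[0]],V[i[0]],o[i[0]][1])
            mu=.3*mu+.7*V[i].mean(0);sd=.3*sd+.7*V[i].std(0)+lim*.01
            if best[0]<.5:break
    print(best[0],best[1].reshape(NS,4).round(4).tolist());show(best[2])
    q=q0
    for s in best[1].round(4).reshape(NS,4):q=sim(q,[tuple(s)]*10);show(q)
E
OMP_NUM_THREADS=1 timeout 500 python3 cem.py 1
```

```text
4
3.5721038598058654 [[0.0016, -0.0069, 0.0003, -1.5258], [0.0011, -0.0043, -0.0075, 1.9533], [0.0008, 0.0108, -0.0095, -0.942], [-0.0035, 0.0151, 0.0221, 2.3507]]
[499. 270. 276.] q [-0.66  0.21 -0.17  2.2   1.11  0.48 -0.34] lean 35.9 az 3.9 yz 0.128
[470. 109. 321.] q [ 0.97 -0.18 -1.1   2.39 -0.94  0.24  2.67] lean 39.1 az 10.0 yz -0.146
[425.  57. 374.] q [ 0.94 -0.37 -0.64  2.34 -0.93  0.66  2.54] lean 39.1 az 10.0 yz 0.068
[353. 115. 435.] q [-0.72 -0.37 -0.    2.2   0.47  0.82  0.9 ] lean 36.4 az 4.3 yz -0.122
[498. 276. 276.] q [-0.69  0.21 -0.16  2.2   1.13  0.48 -0.36] lean 36.4 az 4.3 yz 0.12
```

{"name": "send_rows", "arguments": {
  "plan": "0.0016 -0.0069 0.0003 -1.53 0.7;0.0016 -0.0069 0.0003 -1.53 0.7;0.0016 -0.0069 0.0003 -1.53 0.7;0.0016 -0.0069 0.0003 -1.53 0.7;0.0016 -0.0069 0.0003 -1.53 0.7;0.0016 -0.0069 0.0003 -1.53 0.7;0.0016 -0.0069 0.0003 -1.53 0.7;0.0016 -0.0069 0.0003 -1.53 0.7;0.0016 -0.0069 0.0003 -1.53 0.7;0.0016 -0.0069 0.0003 -1.53 0.7"
}}

```text
time_s: 16.87
position: [469.9, 107.8, 323.4]
orientation: [-0.51, 2.406, 0.015]
ft_force: [-0.1, -0.3, 0.8]
gripper_width: 0.703
gripper_force: 0.0
```

{"name": "send_rows", "arguments": {
  "plan": "0.0011 -0.0043 -0.0075 1.95 0.7;0.0011 -0.0043 -0.0075 1.95 0.7;0.0011 -0.0043 -0.0075 1.95 0.7;0.0011 -0.0043 -0.0075 1.95 0.7;0.0011 -0.0043 -0.0075 1.95 0.7;0.0011 -0.0043 -0.0075 1.95 0.7;0.0011 -0.0043 -0.0075 1.95 0.7;0.0011 -0.0043 -0.0075 1.95 0.7;0.0011 -0.0043 -0.0075 1.95 0.7;0.0011 -0.0043 -0.0075 1.95 0.7"
}}

```text
time_s: 17.7
position: [426.0, 53.4, 376.0]
orientation: [-0.09, 2.465, 0.163]
ft_force: [0.2, 0.0, -0.4]
gripper_width: 0.698
gripper_force: 0.0
```

```bash
cat > pv.py <<'E'
from h import *
import kin
s,Rm=st();q=s["joint_positions"]
def go(*segs):
    a=q
    for d,n in segs:a=kin.sim(a,[d]*n);kin.show(a)
    return a
def prev(*wps,n=10):   # world waypoints
    a=q
    for w in wps:
        P,A=kin.fk(a); off=s["position"]-kin.fk(q)[0]
        d=A.inv().apply(np.array(w[:3])-off-P)/n/1000; d=np.r_[d,(w[3] if len(w)>3 else 0)/n]
        a=kin.sim(a,[tuple(d)]*n);print("row x%d"%n,d.round(4));kin.show(a)
    return a
E
python3 -c "
from pv import *
go(((.0008,.0108,-.0095,-.94),10),((-.0035,.0151,.0221,2.35),10))"
```

```text
t 17.7 p [426.   53.4 376. ] q [ 0.91  -0.362 -0.636  2.344 -0.916  0.642  2.516] w 0.698 F [ 0.2  0.  -0.4] 0.0
x [-0.782 -0.024 -0.623] y [-0.106  0.99   0.095] z [ 0.615  0.14  -0.776] lean 39.1
[357.  99. 434.] q [-0.7  -0.37 -0.    2.2   0.5   0.83  0.9 ] lean 36.7 az 1.2 yz -0.15
[506. 254. 272.] q [-0.66  0.22 -0.16  2.22  1.17  0.49 -0.38] lean 36.7 az 1.2 yz 0.093
```

The model tracks well, so I'm sending segments 3 and 4.

{"name": "send_rows", "arguments": {
  "plan": "0.0008 0.0108 -0.0095 -0.94 0.7;0.0008 0.0108 -0.0095 -0.94 0.7;0.0008 0.0108 -0.0095 -0.94 0.7;0.0008 0.0108 -0.0095 -0.94 0.7;0.0008 0.0108 -0.0095 -0.94 0.7;0.0008 0.0108 -0.0095 -0.94 0.7;0.0008 0.0108 -0.0095 -0.94 0.7;0.0008 0.0108 -0.0095 -0.94 0.7;0.0008 0.0108 -0.0095 -0.94 0.7;0.0008 0.0108 -0.0095 -0.94 0.7"
}}

```text
time_s: 18.53
position: [378.2, 128.7, 416.6]
orientation: [-0.246, 2.492, 0.104]
ft_force: [0.1, 0.8, -0.0]
gripper_width: 0.7
gripper_force: 0.0
```

```bash
python3 -c "
from pv import *
go(((-.0035,.0151,.0221,2.35),10))
prev((506,254,272),(530,230,200))"
```

```text
t 18.53 p [378.2 128.7 416.6] q [-0.436 -0.373 -0.121  2.251  0.254  0.666  1.053] w 0.7 F [ 0.1  0.8 -0. ] 0.0
x [-0.787 -0.152 -0.598] y [-0.201  0.979  0.016] z [ 0.583  0.133 -0.802] lean 36.7
[500. 301. 272.] q [-0.39  0.25 -0.54  2.2   1.27  0.53 -0.51] lean 36.7 az 9.9 yz 0.171
row x10 [-0.0033  0.0101  0.0204  0.    ]
[480. 254. 272.] q [-0.36  0.17 -0.46  2.3   1.3   0.42 -0.18] lean 36.7 az 9.9 yz -0.01
row x10 [ 0.0028 -0.0027  0.0069  0.    ]
[504. 230. 200.] q [-0.3   0.34 -0.48  2.4   1.92  0.46 -0.75] lean 36.7 az 9.9 yz -0.01
```

```bash
python3 -c "
from pv import *
import io,contextlib
P0=np.array((530,230,200.))
for y0 in (150,230,320):
  for d in [(-150,0,0),(-150,0,-80),(-150,80,0),(-150,-80,0),(-150,0,80),(-80,-150,0),(-80,150,0)]:
    with contextlib.redirect_stdout(io.StringIO()): a=prev((506,254,272),(530,y0,200),tuple(np.array((530,y0,200.))+d),(530,y0,200))
    print(y0,d,end=' ');kin.show(a)
"
```

```text
t 18.53 p [378.2 128.7 416.6] q [-0.436 -0.373 -0.121  2.251  0.254  0.666  1.053] w 0.7 F [ 0.1  0.8 -0. ] 0.0
x [-0.787 -0.152 -0.598] y [-0.201  0.979  0.016] z [ 0.583  0.133 -0.802] lean 36.7
150 (-150, 0, 0) [504. 150. 200.] q [-0.08  0.29 -0.46  2.28  1.05  0.34  0.29] lean 25.8 az 3.8 yz -0.047
150 (-150, 0, -80) [504. 150. 200.] q [ 0.04  0.34 -0.66  2.16  0.81  0.55  0.51] lean 19.6 az -4.0 yz -0.078
150 (-150, 80, 0) [504. 150. 200.] q [-0.13  0.27 -0.41  2.36  1.51  0.28 -0.18] lean 30.2 az 5.8 yz -0.039
150 (-150, -80, 0) [498. 155. 197.] q [ 0.02  0.32 -0.68  2.3   1.22  0.47 -0.  ] lean 26.5 az -0.4 yz -0.05
150 (-150, 0, 80) [504. 150. 200.] q [-0.09  0.28 -0.44  2.42  1.88  0.28 -0.51] lean 32.9 az 8.4 yz -0.038
150 (-80, -150, 0) [504. 150. 200.] q [ 0.29  0.37 -0.96  2.31  1.31  0.49  0.03] lean 26.9 az 7.8 yz -0.022
150 (-80, 150, 0) [504. 150. 200.] q [-0.03  0.29 -0.52  2.47  2.14  0.36 -0.8 ] lean 35.7 az 9.6 yz -0.013
230 (-150, 0, 0) [504. 230. 200.] q [-0.31  0.34 -0.48  2.28  1.4   0.46 -0.25] lean 31.0 az 3.8 yz -0.054
230 (-150, 0, -80) [504. 230. 200.] q
[... 665 characters left out ...]
6  2.27  1.65  0.55 -0.63] lean 36.7 az 9.9 yz -0.01
320 (-150, 0, -80) [504. 320. 200.] q [-0.5   0.42 -0.51  2.2   1.42  0.61 -0.41] lean 34.0 az 4.5 yz -0.052
320 (-150, 80, 0) [504. 320. 200.] q [-0.51  0.4  -0.46  2.27  1.65  0.55 -0.63] lean 36.7 az 9.9 yz -0.01
320 (-150, -80, 0) [504. 320. 200.] q [-0.49  0.42 -0.5   2.16  1.3   0.61 -0.29] lean 31.8 az 3.4 yz -0.058
320 (-150, 0, 80) [504. 320. 200.] q [-0.5   0.4  -0.47  2.27  1.65  0.56 -0.63] lean 36.7 az 9.9 yz -0.01
320 (-80, -150, 0) [504. 320. 200.] q [-0.48  0.41 -0.48  2.16  1.28  0.56 -0.24] lean 30.9 az 5.6 yz -0.041
320 (-80, 150, 0) [504. 320. 200.] q [-0.51  0.4  -0.46  2.27  1.65  0.56 -0.63] lean 36.7 az 9.9 yz -0.01
```

```bash
python3 -c "
from pv import *
for b in (410,395,380):
  for y in (215,230): print(b,y);prev((500,254,260),(b,y,200),(530,y-10,190))
"
```

```text
t 18.53 p [378.2 128.7 416.6] q [-0.436 -0.373 -0.121  2.251  0.254  0.666  1.053] w 0.7 F [ 0.1  0.8 -0. ] 0.0
x [-0.787 -0.152 -0.598] y [-0.201  0.979  0.016] z [ 0.583  0.133 -0.802] lean 36.7
410 215
row x10 [-0.0022  0.0102  0.021   0.    ]
[474. 254. 260.] q [-0.35  0.19 -0.5   2.33  1.4   0.44 -0.28] lean 36.7 az 9.9 yz -0.024
row x10 [ 0.0112 -0.0019 -0.0009  0.    ]
[389. 221. 210.] q [-0.43  0.19 -0.55  2.47  1.37  0.5  -0.42] lean 31.1 az 4.2 yz -0.063
row x10 [-0.0083 -0.0035  0.0076  0.    ]
[504. 205. 190.] q [-0.27  0.34 -0.45  2.33  1.54  0.41 -0.32] lean 31.1 az 4.2 yz -0.063
410 230
row x10 [-0.0022  0.0102  0.021   0.    ]
[474. 254. 260.] q [-0.35  0.19 -0.5   2.33  1.4   0.44 -0.28] lean 36.7 az 9.9 yz -0.024
row x10 [ 0.011  -0.0004 -0.0007  0.    ]
[388. 235. 208.] q [-0.47  0.21 -0.56  2.47  1.42  0.53 -0.51] lean 32.0 az 5.0 yz -0.059
row x10 [-0.0084 -0.0035  0.0076  0.    ]
[504. 220. 190.] q [-0.3   0.35 -0.46  2.33  1.59  0.44 -0.4 ] lean 32.0 az 5.0 yz -0.059
395 215
row x10 [-0.0022  0.0102  0.021   0.    ]
[474. 254. 260.] q [-0.35  0.19 -0.5   2.33  
[... 818 characters left out ...]
0.28] lean 36.7 az 9.9 yz -0.024
row x10 [ 0.0136 -0.0012 -0.0027  0.    ]
[360. 223. 214.] q [-0.46  0.16 -0.59  2.47  1.22  0.54 -0.35] lean 29.9 az 2.1 yz -0.077
row x10 [-0.0108 -0.0041  0.0093  0.    ]
[504. 205. 190.] q [-0.27  0.34 -0.46  2.3   1.42  0.43 -0.21] lean 29.9 az 2.1 yz -0.077
380 230
row x10 [-0.0022  0.0102  0.021   0.    ]
[474. 254. 260.] q [-0.35  0.19 -0.5   2.33  1.4   0.44 -0.28] lean 36.7 az 9.9 yz -0.024
row x10 [ 0.0133  0.0002 -0.0025  0.    ]
[359. 238. 212.] q [-0.51  0.19 -0.6   2.47  1.28  0.57 -0.45] lean 30.9 az 3.0 yz -0.072
row x10 [-0.0108 -0.0041  0.0093  0.    ]
[504. 220. 190.] q [-0.3   0.35 -0.47  2.3   1.47  0.45 -0.29] lean 30.9 az 3.0 yz -0.072
```

Using the (410,230) variant.

{"name": "send_rows", "arguments": {
  "plan": "-0.0022 0.0102 0.021 0 0.7;-0.0022 0.0102 0.021 0 0.7;-0.0022 0.0102 0.021 0 0.7;-0.0022 0.0102 0.021 0 0.7;-0.0022 0.0102 0.021 0 0.7;-0.0022 0.0102 0.021 0 0.7;-0.0022 0.0102 0.021 0 0.7;-0.0022 0.0102 0.021 0 0.7;-0.0022 0.0102 0.021 0 0.7;-0.0022 0.0102 0.021 0 0.7"
}}

```text
time_s: 19.37
position: [497.3, 257.7, 263.7]
orientation: [-0.244, 2.492, 0.102]
ft_force: [0.5, -0.6, 0.9]
gripper_width: 0.702
gripper_force: 0.0
```

{"name": "send_rows", "arguments": {
  "plan": "0.011 -0.0004 -0.0007 0 0.7;0.011 -0.0004 -0.0007 0 0.7;0.011 -0.0004 -0.0007 0 0.7;0.011 -0.0004 -0.0007 0 0.7;0.011 -0.0004 -0.0007 0 0.7;0.011 -0.0004 -0.0007 0 0.7;0.011 -0.0004 -0.0007 0 0.7;0.011 -0.0004 -0.0007 0 0.7;0.011 -0.0004 -0.0007 0 0.7;0.011 -0.0004 -0.0007 0 0.7"
}}

```text
time_s: 20.2
position: [427.6, 238.4, 212.8]
orientation: [-0.231, 2.514, 0.066]
ft_force: [-43.9, 48.7, 13.9]
gripper_width: 0.7
gripper_force: 0.0
```

```bash
python3 -c "
from pv import *
print('yaw fix',np.degrees(-Rm[2,1]/-Rm[2,0]))
P=np.array((634,7,88))+19*Rm[:,2]
prev((530,200,190,np.degrees(Rm[2,1]/Rm[2,0])),P-110*Rm[:,2],P)
"
```

```text
t 20.2 p [427.6 238.4 212.8] q [ 0.064  0.389 -1.248  2.467  1.53   0.839 -0.62 ] w 0.7 F [-43.9  48.7  13.9] 0.0
x [-0.801 -0.15  -0.579] y [-0.18   0.984 -0.005] z [ 0.571  0.1   -0.815] lean 35.4
yaw fix 0.5157757557140148
row x10 [-0.0063 -0.0054  0.0075  0.0516]
[527. 192. 198.] q [ 0.23  0.53 -1.16  2.37  1.71  0.8  -0.48] lean 35.4 az 7.0 yz -0.025
row x10 [ 0.0003 -0.0207  0.0038  0.    ]
[579. -10. 171.] q [ 0.77  0.61 -1.11  2.38  2.01  0.53 -0.23] lean 35.4 az 7.0 yz -0.025
row x10 [-0.      0.0003  0.011   0.    ]
[642.   1.  81.] q [ 0.63  0.89 -1.03  2.31  2.19  0.74 -0.3 ] lean 35.4 az 7.0 yz -0.025
```

Wrist force rose to about 65 N, probably contact from folding too far, so I'm backing out. The orientation (lean 35.4°, az 10°) is good enough, and the branch is right.

{"name": "send_rows", "arguments": {
  "plan": "-0.0063 -0.0054 0.0075 0 0.7;-0.0063 -0.0054 0.0075 0 0.7;-0.0063 -0.0054 0.0075 0 0.7;-0.0063 -0.0054 0.0075 0 0.7;-0.0063 -0.0054 0.0075 0 0.7;-0.0063 -0.0054 0.0075 0 0.7;-0.0063 -0.0054 0.0075 0 0.7;-0.0063 -0.0054 0.0075 0 0.7;-0.0063 -0.0054 0.0075 0 0.7;-0.0063 -0.0054 0.0075 0 0.7"
}}

```text
time_s: 21.03
position: [532.7, 200.9, 189.8]
orientation: [-0.228, 2.512, 0.066]
ft_force: [-0.6, -0.9, 0.7]
gripper_width: 0.698
gripper_force: 0.0
```

```bash
python3 -c "
from pv import *
f,K,M=cam('scene');save('s2',f)
P=np.array((634,7,88))+19*Rm[:,2]
prev(P-100*Rm[:,2],P)
"
```

```text
t 21.03 p [532.7 200.9 189.8] q [ 0.233  0.532 -1.139  2.363  1.722  0.783 -0.462] w 0.698 F [-0.6 -0.9  0.7] 0.0
x [-0.8   -0.148 -0.582] y [-0.178  0.984 -0.005] z [ 0.573  0.1   -0.813] lean 35.6
row x10 [ 0.0007 -0.0207  0.0047  0.    ]
[590. -14. 163.] q [ 0.75  0.63 -1.08  2.37  2.05  0.54 -0.24] lean 35.6 az 6.9 yz -0.031
row x10 [-0.      0.0003  0.01    0.    ]
[647.  -4.  81.] q [ 0.63  0.88 -1.02  2.3   2.2   0.72 -0.3 ] lean 35.6 az 6.9 yz -0.031
```

View pics/s2.png

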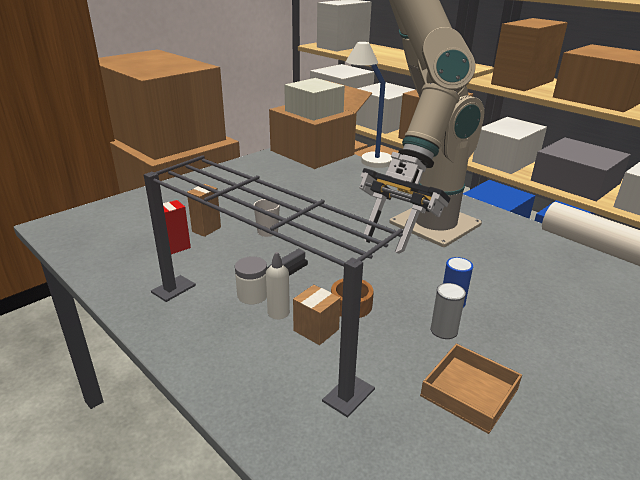

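The scene shows nothing has moved: the tins are at (450,275–310) and the row is intact. The contact was the arm folding against itself. Next I'll enter the gap and grasp the bottle.

{"name": "send_rows", "arguments": {
  "plan": "0.0007 -0.0207 0.0047 0 0.7;0.0007 -0.0207 0.0047 0 0.7;0.0007 -0.0207 0.0047 0 0.7;0.0007 -0.0207 0.0047 0 0.7;0.0007 -0.0207 0.0047 0 0.7;0.0007 -0.0207 0.0047 0 0.7;0.0007 -0.0207 0.0047 0 0.7;0.0007 -0.0207 0.0047 0 0.7;0.0007 -0.0207 0.0047 0 0.7;0.0007 -0.0207 0.0047 0 0.7"
}}

```text
time_s: 21.92
position: [590.1, 0.3, 148.6]
orientation: [-0.228, 2.512, 0.066]
ft_force: [0.7, 0.6, 0.0]
gripper_width: 0.699
gripper_force: 0.0
```

```bash
python3 -c "
from pv import *
P=np.array((634,7,88))+19*Rm[:,2]
prev(P)
"
```

```text
t 21.92 p [5.901e+02 3.000e-01 1.486e+02] q [ 0.745  0.64  -1.048  2.363  2.09   0.526 -0.258] w 0.699 F [0.7 0.6 0. ] 0.0
x [-0.8   -0.148 -0.582] y [-0.178  0.984 -0.005] z [ 0.573  0.1   -0.813] lean 35.6
row x10 [-0.0001  0.0002  0.0094  0.    ]
[648. -11.  81.] q [ 0.63  0.87 -0.99  2.29  2.22  0.69 -0.3 ] lean 35.6 az 7.0 yz -0.03
```

{"name": "send_rows", "arguments": {
  "plan": "0 0.0002 0.0118 0 0.7;0 0.0002 0.0118 0 0.7;0 0.0002 0.0118 0 0.7;0 0.0002 0.0118 0 0.7;0 0.0002 0.0118 0 0.7;0 0.0002 0.0118 0 0.7;0 0.0002 0.0118 0 0.7;0 0.0002 0.0118 0 0.7;0 0 0 0 0.3;0 0 0 0 0.3"
}}

```text
time_s: 22.75
position: [643.5, 12.5, 71.5]
orientation: [-0.227, 2.513, 0.067]
ft_force: [-0.1, 0.6, -0.1]
gripper_width: 0.595
gripper_force: 0.2
```

{"name": "send_rows", "arguments": {
  "plan": "0 0 0 0 0.3;0 0 0 0 0.3;0 0 0 0 0.3;-0.006 0 -0.008 0 0.3;-0.006 0 -0.008 0 0.3;0 0 -0.01 0 0.3;0 0 -0.01 0 0.3;0 0 -0.01 0 0.3;0 0 -0.01 0 0.3;0 0 -0.01 0 0.3"
}}

```text
time_s: 23.58
position: [614.1, 7.4, 133.1]
orientation: [-0.228, 2.513, 0.066]
ft_force: [-0.8, -0.5, -2.5]
gripper_width: 0.518
gripper_force: 29.1
```

```bash
python3 -c "
from pv import *
G=np.array((524,448,100))+19*Rm[:,2]
prev((560,0,200),(500,200,210),G+np.array((0,0,60)),G)
"
```

```text
t 23.58 p [614.1   7.4 133.1] q [ 0.694  0.697 -1.021  2.319  2.093  0.56  -0.246] w 0.518 F [-0.8 -0.5 -2.5] 29.116210087049694
x [-0.8   -0.148 -0.581] y [-0.179  0.984 -0.005] z [ 0.572  0.1   -0.814] lean 35.5
row x10 [ 0.0006 -0.0001 -0.0086  0.    ]
[564. -21. 208.] q [ 0.82  0.44 -1.03  2.36  1.93  0.32 -0.14] lean 35.5 az 6.9 yz -0.031
row x10 [ 0.0012  0.0207 -0.0029  0.    ]
[504. 179. 218.] q [ 0.26  0.41 -1.12  2.4   1.67  0.68 -0.45] lean 35.5 az 6.9 yz -0.031
row x10 [-0.0028  0.0243  0.0091  0.    ]
[539. 428. 153.] q [-0.37  0.77 -0.97  2.02  1.6   1.06 -0.54] lean 35.5 az 6.9 yz -0.031
row x10 [0.0035 0.0002 0.0049 0.    ]
[539. 428.  93.] q [-0.41  0.87 -0.92  2.06  1.74  1.07 -0.68] lean 35.5 az 6.9 yz -0.031
```

Bottle is gripped and lifted about 60 mm. Moving it to the tray.

{"name": "send_rows", "arguments": {
  "plan": "0.0006 0 -0.0172 0 0.3;0.0006 0 -0.0172 0 0.3;0.0006 0 -0.0172 0 0.3;0.0006 0 -0.0172 0 0.3;0.0006 0 -0.0172 0 0.3;0.0024 0.033 -0.0058 0 0.3;0.0024 0.033 -0.0058 0 0.3;0.0024 0.033 -0.0058 0 0.3;0.0024 0.033 -0.0058 0 0.3;0.0024 0.033 -0.0058 0 0.3"
}}

```text
time_s: 24.42
position: [506.3, 156.6, 216.9]
orientation: [-0.228, 2.512, 0.064]
ft_force: [0.6, 1.2, -2.9]
gripper_width: 0.515
gripper_force: 29.1
```

{"name": "send_rows", "arguments": {
  "plan": "0.0012 0.0207 -0.002 0 0.3;0.0012 0.0207 -0.002 0 0.3;-0.0025 0.0243 0.0083 0 0.3;-0.0025 0.0243 0.0083 0 0.3;-0.0025 0.0243 0.0083 0 0.3;-0.0025 0.0243 0.0083 0 0.3;-0.0025 0.0243 0.0083 0 0.3;-0.0025 0.0243 0.0083 0 0.3;-0.0025 0.0243 0.0083 0 0.3;-0.0025 0.0243 0.0083 0 0.3"
}}

```text
time_s: 25.25
position: [515.1, 397.8, 174.5]
orientation: [-0.229, 2.512, 0.066]
ft_force: [-0.1, -0.6, -2.4]
gripper_width: 0.512
gripper_force: 29.1
```

```bash
python3 -c "
from pv import *
prev((534,450,140),(534,450,78))
"
```

```text
t 25.25 p [515.1 397.8 174.5] q [-0.282  0.686 -1.04   2.103  1.562  1.04  -0.529] w 0.512 F [-0.1 -0.6 -2.4] 29.12106658995981
x [-0.8   -0.149 -0.581] y [-0.179  0.984 -0.006] z [ 0.572  0.1   -0.814] lean 35.5
row x10 [-0.0003  0.0049  0.0043  0.    ]
[542. 439. 148.] q [-0.38  0.79 -0.99  2.    1.61  1.08 -0.54] lean 35.5 az 7.0 yz -0.031
row x10 [0.0036 0.0002 0.005  0.    ]
[542. 439.  86.] q [-0.42  0.9  -0.93  2.04  1.74  1.1  -0.68] lean 35.5 az 7.0 yz -0.031
```

{"name": "send_rows", "arguments": {
  "plan": "-0.0006 0.0122 0.0108 0 0.3;-0.0006 0.0122 0.0108 0 0.3;-0.0006 0.0122 0.0108 0 0.3;-0.0006 0.0122 0.0108 0 0.3;0.0073 0.0004 0.01 0 0.3;0.0073 0.0004 0.01 0 0.3;0.0073 0.0004 0.01 0 0.3;0.0065 0.0004 0.009 0 0.3;0.0046 0 0.0065 0 0.3;0 0 0 0 0.3"
}}

```text
time_s: 26.08
position: [532.6, 449.7, 82.8]
orientation: [-0.229, 2.514, 0.064]
ft_force: [0.2, 0.3, -2.2]
gripper_width: 0.511
gripper_force: 29.1
```

```bash
python3 -c "
from pv import *
prev((534,450,77))
"
```

```text
t 26.08 p [532.6 449.7  82.8] q [-0.411  0.893 -0.938  2.028  1.733  1.098 -0.654] w 0.511 F [ 0.2  0.3 -2.2] 29.133171353514626
x [-0.801 -0.149 -0.58 ] y [-0.178  0.984 -0.007] z [ 0.571  0.098 -0.815] lean 35.4
row x10 [0.0002 0.     0.0006 0.    ]
[547. 441.  83.] q [-0.41  0.9  -0.93  2.03  1.74  1.1  -0.66] lean 35.4 az 6.8 yz -0.032
```

{"name": "send_rows", "arguments": {
  "plan": "0.0018 0 0.0024 0 0.3;0.0016 0 0.0022 0 0.3;0 0 0 0 0.3;0 0 0 0 0.75;0 0 0 0 0.75;0 0 0 0 0.75;0 0 -0.008 0 0.75;0 0 -0.02 0 0.75;0 0 -0.025 0 0.75;0 0 -0.025 0 0.75"
}}

```text
time_s: 26.92
position: [487.6, 443.1, 143.5]
orientation: [-0.228, 2.512, 0.066]
ft_force: [0.3, -0.8, 0.7]
gripper_width: 0.75
gripper_force: 0.0
```

```bash
python3 -c "
from pv import *
f,K,M=cam('top');save('t2',f[150:390,60:380]);f2,_,_=cam('scene');
cv2.imwrite('pics/t2.png',np.hstack([cv2.resize(f[150:330,60:360],(400,240)),cv2.resize(f2[220:448,340:600],(400,350))[:240]])[...,::-1])
G=np.array((537,-440,85))+19*Rm[:,2];print(G)
a=prev((470,300,300),(480,0,320),(480,-250,320),G-110*Rm[:,2],G)
"
```

```text
t 26.92 p [487.6 443.1 143.5] q [-0.421  0.766 -1.01   2.076  1.593  1.115 -0.635] w 0.75 F [ 0.3 -0.8  0.7] 0.0
x [-0.8   -0.148 -0.582] y [-0.178  0.984 -0.005] z [ 0.573  0.1   -0.813] lean 35.6
[ 547.88814447 -438.10525244   69.54496064]
row x10 [-0.0055 -0.0143 -0.0148  0.    ]
[479. 291. 308.] q [ 0.1   0.32 -1.25  2.16  1.2   0.85 -0.15] lean 35.6 az 6.9 yz -0.031
row x10 [ 0.0026 -0.0298 -0.0032  0.    ]
[467. 101. 329.] q [-0.2  -0.08 -0.15  2.36  0.49  0.23  1.05] lean 38.1 az 6.3 yz -0.101
row x10 [ 0.0073 -0.0353 -0.001   0.    ]
[530. -96. 387.] q [-1.33 -0.37  1.32  2.16  0.36  0.38  1.98] lean 41.8 az 11.0 yz -0.252
row x10 [ 0.034  -0.0238  0.0095  0.    ]
[ 348. -393.  343.] q [-0.75 -0.37  1.32  2.33  1.18  0.3   1.59] lean 43.2 az -36.0 yz -0.573
row x10 [-0.0047  0.0074  0.0331  0.    ]
[ 379. -309.  297.] q [-1.16 -0.37  1.32  2.47  1.58  0.6   0.94] lean 41.3 az -40.2 yz -0.596
```

View pics/t2.png

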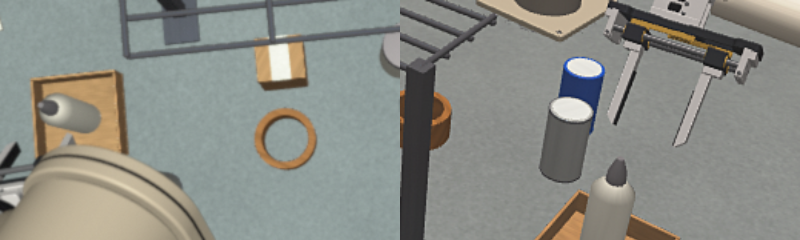

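The bottle stands upright in the tray, at about (70,112) in the left half of the image. Next I'll preview a low route to the tall carton.

```bash
python3 -c "
from pv import *
G=np.array((537,-440,85))+19*Rm[:,2];B=G-110*Rm[:,2]
for z in(170,200):
  for x in (560,590):
    print(z,x);prev((505,300,190),(x-20,100,z),(x,-100,z),(x-20,-300,z),B,G)
"
```

```text
t 27.02 p [486.6 446.1 146.7] q [-0.422  0.762 -1.014  2.076  1.595  1.115 -0.636] w 0.748 F [ 0.7  0.6 -0.1] 0.0
x [-0.797 -0.149 -0.585] y [-0.183  0.983 -0.001] z [ 0.575  0.106 -0.811] lean 35.8
170 560
row x10 [-0.0018 -0.0148 -0.0036  0.    ]
[514. 291. 198.] q [-0.06  0.58 -1.1   2.27  1.62  0.92 -0.54] lean 35.8 az 7.5 yz -0.027
row x10 [ 0.0014 -0.0202  0.0021  0.    ]
[549.  91. 178.] q [ 0.5   0.57 -1.12  2.44  1.96  0.68 -0.45] lean 35.8 az 7.5 yz -0.027
row x10 [ 0.0014 -0.02   -0.0004  0.    ]
[ 569. -109.  178.] q [ 0.99  0.56 -1.    2.34  2.14  0.27 -0.1 ] lean 35.8 az 7.5 yz -0.027
row x10 [ 0.0046 -0.0194 -0.0027  0.    ]
[ 549. -309.  178.] q [ 1.48  0.82 -1.25  2.11  1.19  0.38  1.26] lean 35.8 az 7.5 yz -0.027
row x10 [ 0.0073 -0.0138 -0.0035  0.    ]
[ 494. -459.  166.] q [ 1.68  0.95 -1.25  1.89  0.78  0.53  1.94] lean 35.8 az 7.5 yz -0.027
row x10 [-0.      0.0003  0.011   0.    ]
[ 557. -447.   77.] q [ 1.47  1.   -1.01  1.88  0.91  0.32  1.82] lean 35.8 az 7.5 yz -0.027
170 590
row x10 [-0.0018 -0.0148 -0.0036  0.    ]
[514. 291. 198.] q [-0.06  0.58 -1.1   
[... 1646 characters left out ...]
] lean 35.8 az 7.5 yz -0.027
row x10 [-0.0027 -0.0208  0.0014  0.    ]
[579.  91. 208.] q [ 0.53  0.51 -1.11  2.33  1.79  0.57 -0.24] lean 35.8 az 7.5 yz -0.027
row x10 [ 0.0014 -0.02   -0.0004  0.    ]
[ 599. -109.  208.] q [ 0.99  0.53 -1.01  2.24  1.67  0.23  0.34] lean 35.8 az 7.5 yz -0.027
row x10 [ 0.0046 -0.0194 -0.0027  0.    ]
[ 579. -309.  208.] q [ 1.43  0.78 -1.25  2.02  1.    0.42  1.41] lean 35.8 az 7.5 yz -0.027
row x10 [ 0.0115 -0.0132 -0.0028  0.    ]
[ 494. -459.  166.] q [ 1.68  0.95 -1.25  1.89  0.78  0.53  1.94] lean 35.8 az 7.5 yz -0.027
row x10 [-0.      0.0003  0.011   0.    ]
[ 557. -447.   77.] q [ 1.47  1.   -1.01  1.88  0.91  0.32  1.82] lean 35.8 az 7.5 yz -0.027
```

{"name": "send_rows", "arguments": {
  "plan": "-0.0036 -0.0296 -0.0072 0 0.75;-0.0036 -0.0296 -0.0072 0 0.75;-0.0036 -0.0296 -0.0072 0 0.75;-0.0036 -0.0296 -0.0072 0 0.75;-0.0036 -0.0296 -0.0072 0 0.75;0.0023 -0.0337 0.0035 0 0.75;0.0023 -0.0337 0.0035 0 0.75;0.0023 -0.0337 0.0035 0 0.75;0.0023 -0.0337 0.0035 0 0.75;0.0023 -0.0337 0.0035 0 0.75"
}}

```text
time_s: 27.85
position: [539.8, 129.1, 162.8]
orientation: [-0.228, 2.511, 0.065]
ft_force: [1.0, 0.9, 0.4]
gripper_width: 0.75
gripper_force: 0.0
```

{"name": "send_rows", "arguments": {
  "plan": "0.0023 -0.0337 0.0035 0 0.75;0.0014 -0.022 0 0 0.75;0.0014 -0.022 0 0 0.75;0.0014 -0.022 0 0 0.75;0.0014 -0.022 0 0 0.75;0.0014 -0.022 0 0 0.75;0.0014 -0.022 0 0 0.75;0.0014 -0.022 0 0 0.75;0.0014 -0.022 0 0 0.75;0.0014 -0.022 0 0 0.75"
}}

```text
time_s: 28.68
position: [571.0, -100.8, 152.4]
orientation: [-0.227, 2.512, 0.065]
ft_force: [0.4, 0.8, 0.8]
gripper_width: 0.749
gripper_force: 0.0
```

```bash
python3 -c "
from pv import *
G=np.array((537,-440,85))+19*Rm[:,2];B=G-110*Rm[:,2]
prev((545,-300,170),B,G)
"
```

```text
t 28.68 p [ 571.  -100.8  152.4] q [ 0.972  0.591 -0.942  2.344  2.265  0.286 -0.202] w 0.749 F [0.4 0.8 0.8] 0.0
x [-0.8   -0.148 -0.582] y [-0.178  0.984 -0.006] z [ 0.573  0.099 -0.813] lean 35.6
row x10 [ 0.004  -0.0193 -0.0043  0.    ]
[ 545. -321.  178.] q [ 1.49  0.82 -1.25  2.09  1.16  0.39  1.3 ] lean 35.6 az 6.9 yz -0.03
row x10 [ 0.0076 -0.0137 -0.0036  0.    ]
[ 486. -470.  167.] q [ 1.69  0.95 -1.25  1.88  0.77  0.54  1.97] lean 35.6 az 6.9 yz -0.03
row x10 [-0.      0.0003  0.011   0.    ]
[ 549. -459.   78.] q [ 1.49  1.01 -1.02  1.87  0.89  0.34  1.85] lean 35.6 az 6.9 yz -0.03
```

{"name": "send_rows", "arguments": {
  "plan": "0.004 -0.0193 -0.0043 0 0.8;0.004 -0.0193 -0.0043 0 0.8;0.004 -0.0193 -0.0043 0 0.8;0.004 -0.0193 -0.0043 0 0.8;0.004 -0.0193 -0.0043 0 0.8;0.004 -0.0193 -0.0043 0 0.8;0.004 -0.0193 -0.0043 0 0.8;0.004 -0.0193 -0.0043 0 0.8;0.004 -0.0193 -0.0043 0 0.8;0.004 -0.0193 -0.0043 0 0.8"
}}

```text
time_s: 29.52
position: [548.8, -293.3, 164.1]
orientation: [-0.227, 2.513, 0.065]
ft_force: [0.9, -0.2, 0.0]
gripper_width: 0.801
gripper_force: 0.0
```

{"name": "send_rows", "arguments": {
  "plan": "0.0076 -0.0137 -0.0036 0 0.8;0.0076 -0.0137 -0.0036 0 0.8;0.0076 -0.0137 -0.0036 0 0.8;0.0076 -0.0137 -0.0036 0 0.8;0.0076 -0.0137 -0.0036 0 0.8;0.0076 -0.0137 -0.0036 0 0.8;0.0076 -0.0137 -0.0036 0 0.8;0.0076 -0.0137 -0.0036 0 0.8;0.0076 -0.0137 -0.0036 0 0.8;0.0076 -0.0137 -0.0036 0 0.8"
}}

```text
time_s: 30.35
position: [491.4, -442.5, 149.6]
orientation: [-0.227, 2.514, 0.065]
ft_force: [-0.3, 0.3, -0.5]
gripper_width: 0.802
gripper_force: 0.0
```

```bash
python3 - <<'E'
from pv import *
f,K,M=cam("wrist");g=f.copy()
for p in[(564.5,-410.1,130),(576.3,-458.1,130),(510.2,-471.7,130),(497.6,-421.2,130)]:
    q_=proj(p,K,M);print(q_.round());cv2.circle(g,tuple(int(v) for v in q_),4,(0,0,255),-1)
save("w2",g)
G=np.array((537,-440,85))+19*Rm[:,2];prev(G)
E
```

```text
t 30.35 p [ 491.4 -442.5  149.6] q [ 1.714  0.956 -1.23   1.882  0.751  0.531  2.016] w 0.802 F [-0.3  0.3 -0.5] 0.0
x [-0.801 -0.148 -0.58 ] y [-0.177  0.984 -0.005] z [ 0.572  0.098 -0.815] lean 35.5
[346. 314.]
[279. 316.]
[268. 259.]
[354. 256.]
row x10 [ 0.     -0.0002  0.0098  0.    ]
[ 527. -474.   77.] q [ 1.54  1.02 -1.04  1.87  0.86  0.36  1.92] lean 35.5 az 6.9 yz -0.031
```

View pics/w2.png

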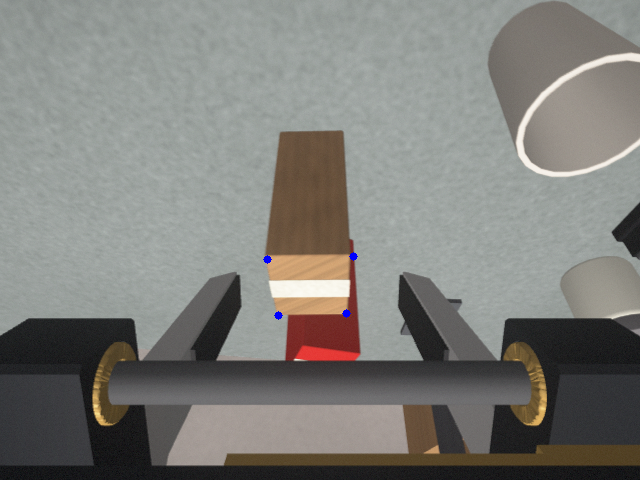

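The crop shows the brown tall carton centred between the open fingers (268–354, 256–316). The red one is behind it and the cup is clear on the right. Grasping.

{"name": "send_rows", "arguments": {
  "plan": "0 0 0.0122 0 0.8;0 0 0.0122 0 0.8;0 0 0.0122 0 0.8;0 0 0.0122 0 0.8;0 0 0.0122 0 0.8;0 0 0.0122 0 0.8;0 0 0.0122 0 0.8;0 0 0.0122 0 0.8;0 0 0 0 0.4;0 0 0 0 0.4"
}}

```text
time_s: 31.23
position: [549.3, -429.3, 70.3]
orientation: [-0.232, 2.513, 0.067]
ft_force: [-0.4, -1.1, -0.6]
gripper_width: 0.685
gripper_force: 0.3
```

{"name": "send_rows", "arguments": {
  "plan": "0 0 0 0 0.4;0 0 0 0 0.4;0 0 0 0 0.4;0 0 0 0 0.4;-0.0058 0 -0.0081 0 0.4;-0.0058 0 -0.0081 0 0.4;-0.0058 0 -0.0081 0 0.4;-0.0058 0 -0.0081 0 0.4;-0.0058 0 -0.0081 0 0.4;-0.0058 0 -0.0081 0 0.4"
}}

```text
time_s: 32.07
position: [548.3, -431.3, 132.1]
orientation: [-0.228, 2.513, 0.065]
ft_force: [0.0, 0.2, -2.9]
gripper_width: 0.558
gripper_force: 29.6
```

```bash
python3 - <<'E'
from pv import *
prev((540,-300,175),(560,-100,180),(560,0,180),(637.5,13.9,130),(637.5,13.9,72))
E
```

```text
t 32.07 p [ 548.3 -431.3  132.1] q [ 1.574  0.961 -1.148  1.84   0.783  0.473  1.94 ] w 0.558 F [ 0.   0.2 -2.9] 29.635366201400757
x [-0.8   -0.148 -0.581] y [-0.178  0.984 -0.006] z [ 0.573  0.099 -0.814] lean 35.5
row x10 [-0.0038  0.0129 -0.0031  0.    ]
[ 522. -337.  182.] q [ 1.5   0.72 -1.1   2.1   0.75  0.27  1.74] lean 35.5 az 6.8 yz -0.031
row x10 [-0.0049  0.0194  0.0021  0.    ]
[ 540. -137.  185.] q [ 1.21  0.64 -1.25  2.37  1.85  0.39  0.25] lean 35.5 az 6.9 yz -0.043
row x10 [-0.002   0.0097  0.0007  0.    ]
[542. -37. 187.] q [ 0.95  0.59 -1.25  2.44  1.96  0.52 -0.11] lean 35.5 az 6.9 yz -0.043
row x10 [-0.0035  0.0002  0.0086  0.    ]
[620. -23. 137.] q [ 0.76  0.78 -1.14  2.32  2.03  0.66 -0.12] lean 35.5 az 6.9 yz -0.043
row x10 [0.0034 0.0002 0.0047 0.    ]
[620. -23.  79.] q [ 0.72  0.93 -1.12  2.36  2.2   0.81 -0.23] lean 35.5 az 6.9 yz -0.043
```

Carton is held (52.5 mm). Carrying it low to the front of the row.

{"name": "send_rows", "arguments": {
  "plan": "-0.0038 0.0129 -0.0031 0 0.4;-0.0038 0.0129 -0.0031 0 0.4;-0.0038 0.0129 -0.0031 0 0.4;-0.0038 0.0129 -0.0031 0 0.4;-0.0038 0.0129 -0.0031 0 0.4;-0.0038 0.0129 -0.0031 0 0.4;-0.0038 0.0129 -0.0031 0 0.4;-0.0038 0.0129 -0.0031 0 0.4;-0.0038 0.0129 -0.0031 0 0.4;-0.0038 0.0129 -0.0031 0 0.4"
}}

```text
time_s: 32.9
position: [538.0, -300.5, 178.1]
orientation: [-0.228, 2.513, 0.065]
ft_force: [-0.4, 1.2, -2.1]
gripper_width: 0.556
gripper_force: 29.7
```

{"name": "send_rows", "arguments": {
  "plan": "-0.0033 0.0129 0.0014 0 0.4;-0.0033 0.0129 0.0014 0 0.4;-0.0033 0.0129 0.0014 0 0.4;-0.0033 0.0129 0.0014 0 0.4;-0.0033 0.0129 0.0014 0 0.4;-0.0033 0.0129 0.0014 0 0.4;-0.0033 0.0129 0.0014 0 0.4;-0.0033 0.0129 0.0014 0 0.4;-0.0033 0.0129 0.0014 0 0.4;-0.0033 0.0129 0.0014 0 0.4"
}}

```text
time_s: 33.73
position: [549.5, -167.0, 185.0]
orientation: [-0.228, 2.512, 0.066]
ft_force: [0.3, 0.6, -3.2]
gripper_width: 0.557
gripper_force: 29.7
```

```bash
python3 - <<'E'
from pv import *
prev((555,-60,180),(562,5,175),(640,14.5,130),(640,14.5,71))
E
```

```text
t 33.73 p [ 549.5 -167.   185. ] q [ 1.29   0.611 -1.153  2.279  1.577  0.242  0.626] w 0.557 F [ 0.3  0.6 -3.2] 29.663051962852478
x [-0.8   -0.148 -0.581] y [-0.179  0.984 -0.005] z [ 0.573  0.099 -0.814] lean 35.6
row x10 [-0.0018  0.0105  0.0015  0.    ]
[551. -85. 189.] q [ 1.07  0.61 -1.25  2.39  1.9   0.45  0.06] lean 35.5 az 6.9 yz -0.031
row x10 [-0.0012  0.0063  0.0013  0.    ]
[558. -20. 184.] q [ 0.88  0.62 -1.25  2.41  1.93  0.58 -0.14] lean 35.5 az 6.9 yz -0.031
row x10 [-0.0038 -0.0002  0.0082  0.    ]
[636. -11. 139.] q [ 0.73  0.78 -1.14  2.28  1.99  0.67 -0.12] lean 35.5 az 6.9 yz -0.031
row x10 [0.0034 0.0002 0.0048 0.    ]
[636. -11.  80.] q [ 0.69  0.94 -1.12  2.32  2.17  0.81 -0.23] lean 35.5 az 6.9 yz -0.031
```

{"name": "send_rows", "arguments": {
  "plan": "-0.0018 0.0105 0.0015 0 0.4;-0.0018 0.0105 0.0015 0 0.4;-0.0018 0.0105 0.0015 0 0.4;-0.0018 0.0105 0.0015 0 0.4;-0.0018 0.0105 0.0015 0 0.4;-0.0018 0.0105 0.0015 0 0.4;-0.0018 0.0105 0.0015 0 0.4;-0.0018 0.0105 0.0015 0 0.4;-0.0018 0.0105 0.0015 0 0.4;-0.0018 0.0105 0.0015 0 0.4"
}}

```text
time_s: 34.57
position: [553.5, -59.3, 182.5]
orientation: [-0.229, 2.512, 0.067]
ft_force: [-0.1, 0.2, -2.9]
gripper_width: 0.558
gripper_force: 29.7
```

{"name": "send_rows", "arguments": {
  "plan": "-0.0024 0.0126 0.0026 0 0.4;-0.0024 0.0126 0.0026 0 0.4;-0.0024 0.0126 0.0026 0 0.4;-0.0024 0.0126 0.0026 0 0.4;-0.0024 0.0126 0.0026 0 0.4;-0.0075 0 0.0164 0 0.4;-0.0075 0 0.0164 0 0.4;0 0 0 0 0.4;0 0 0 0 0.4;0 0 0 0 0.4"
}}

```text
time_s: 35.4
position: [589.5, 10.2, 160.2]
orientation: [-0.229, 2.513, 0.066]
ft_force: [-0.9, 0.3, -2.2]
gripper_width: 0.551
gripper_force: 29.9
```

```bash
python3 - <<'E'
from pv import *
prev((640,14.5,130),(640,14.5,71))
E
```

```text
t 35.4 p [589.5  10.2 160.2] q [ 0.79   0.667 -1.175  2.352  1.952  0.596 -0.142] w 0.551 F [-0.9  0.3 -2.2] 29.8629230260849
x [-0.801 -0.148 -0.58 ] y [-0.179  0.984 -0.005] z [ 0.572  0.1   -0.814] lean 35.5
row x10 [-0.0024 -0.0003  0.0054  0.    ]
[642.  -8. 139.] q [ 0.7   0.77 -1.11  2.26  1.99  0.64 -0.12] lean 35.5 az 7.0 yz -0.03
row x10 [0.0034 0.0002 0.0048 0.    ]
[642.  -8.  80.] q [ 0.67  0.93 -1.1   2.31  2.16  0.79 -0.23] lean 35.5 az 7.0 yz -0.03
```

{"name": "send_rows", "arguments": {
  "plan": "-0.0048 -0.0006 0.0108 0 0.4;-0.0048 -0.0006 0.0108 0 0.4;-0.0048 -0.0006 0.0108 0 0.4;-0.0048 -0.0006 0.0108 0 0.4;-0.0048 -0.0006 0.0108 0 0.4;0.0058 0.0003 0.0081 0 0.4;0.0058 0.0003 0.0081 0 0.4;0.0058 0.0003 0.0081 0 0.4;0.0058 0.0003 0.0081 0 0.4;0.0058 0.0003 0.0081 0 0.4"
}}

```text
time_s: 36.23
position: [641.6, 16.8, 79.1]
orientation: [-0.227, 2.513, 0.065]
ft_force: [-0.6, -0.2, -3.9]
gripper_width: 0.552
gripper_force: 29.9
```

```bash
python3 - <<'E'
from pv import *
prev((640,14.5,71))
E
```

```text
t 36.23 p [641.6  16.8  79.1] q [ 0.676  0.914 -1.095  2.285  2.138  0.763 -0.206] w 0.552 F [-0.6 -0.2 -3.9] 29.862954318523407
x [-0.801 -0.147 -0.581] y [-0.177  0.984 -0.005] z [ 0.572  0.099 -0.814] lean 35.5
row x10 [ 0.0006 -0.0002  0.0005  0.    ]
[647. -12.  78.] q [ 0.68  0.93 -1.09  2.29  2.16  0.78 -0.22] lean 35.5 az 6.9 yz -0.031
```

{"name": "send_rows", "arguments": {
  "plan": "0.0026 -0.0006 0.0026 0 0.4;0.002 -0.0006 0.0022 0 0.4;0.0008 -0.0002 0.001 0 0.4;0 0 0 0 0.4;0 0 0 0 0.72;0 0 0 0 0.72;0 0 0 0 0.72;0 0 -0.006 0 0.72;0 0 -0.015 0 0.72;0 0 -0.02 0 0.72"
}}

```text
time_s: 37.07
position: [616.4, 11.3, 106.0]
orientation: [-0.227, 2.513, 0.066]
ft_force: [0.8, -0.4, -0.4]
gripper_width: 0.724
gripper_force: 0.0
```

{"name": "send_rows", "arguments": {
  "plan": "0 0 -0.022 0 0.72;0 0 -0.022 0 0.72;0 0 -0.022 0 0.72;0 0 -0.022 0 0.72;0 0.012 -0.005 0 0.72;0 0.02 0 0 0.72;0 0.02 0 0 0.72;0 0.02 0 0 0.72;0 0.02 0 0 0.72;0 0.02 0 0 0.72"
}}

```text
time_s: 37.9
position: [543.2, 113.8, 181.2]
orientation: [-0.229, 2.511, 0.065]
ft_force: [0.2, -0.2, -0.2]
gripper_width: 0.721
gripper_force: 0.0
```

```bash
python3 - <<'E'
from pv import *
f,K,M=cam("top");f2,_,_=cam("scene")
save("t3",np.hstack([cv2.resize(f[150:290,130:400],(400,207)),cv2.resize(f2[220:374,180:480],(400,207))]))
G=np.array((406,309,70))+19*Rm[:,2];print(G)
prev(G-120*Rm[:,2],G-60*Rm[:,2],G)
E
```

```text
t 37.9 p [543.2 113.8 181.2] q [ 0.514  0.554 -1.194  2.422  1.858  0.701 -0.389] w 0.721 F [ 0.2 -0.2 -0.2] 0.0
x [-0.8   -0.149 -0.582] y [-0.179  0.984 -0.006] z [ 0.573  0.099 -0.813] lean 35.6
[416.89220664 310.88955777  54.54718777]
row x10 [ 0.0145  0.0215 -0.0076  0.    ]
[357. 288. 171.] q [-0.32  0.54 -1.19  2.46  1.43  1.03 -0.84] lean 31.2 az 4.0 yz -0.05
row x10 [ 0.0007 -0.      0.0065  0.    ]
[385. 291. 113.] q [-0.37  0.71 -1.09  2.47  1.61  1.1  -0.96] lean 30.5 az 2.5 yz -0.06
row x10 [-0.0004  0.0003  0.006   0.    ]
[419. 296.  63.] q [-0.37  0.85 -1.01  2.45  1.77  1.15 -1.01] lean 30.5 az 2.5 yz -0.06
```

View pics/t3.png

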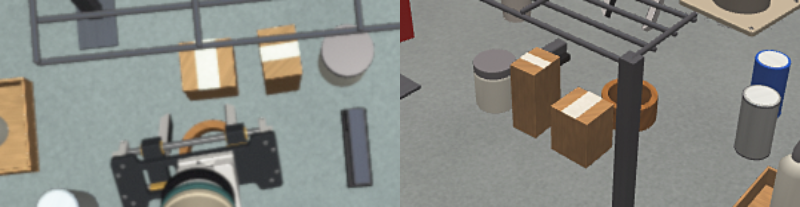

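The tall carton stands between jar and short carton in both views: top crop about (281,60), scene crop about (535,92). Now the tin, approached from above.

```bash
python3 - <<'E'
from pv import *
for x in (420,426):
  print(x);prev((490,260,185),(x+6,312,152),(x+2,311,105),(x,311,70))
E
```

```text
t 38.0 p [543.  117.2 181.8] q [ 0.512  0.554 -1.196  2.421  1.858  0.698 -0.387] w 0.718 F [-0.1 -0.2  0.3] 0.0
x [-0.798 -0.153 -0.583] y [-0.185  0.983 -0.004] z [ 0.573  0.105 -0.813] lean 35.6
420
row x10 [ 0.0018  0.015  -0.0022  0.    ]
[492. 245. 194.] q [ 0.05  0.56 -1.18  2.38  1.66  0.92 -0.59] lean 35.6 az 7.4 yz -0.03
row x10 [ 0.0062  0.0063 -0.0006  0.    ]
[428. 297. 161.] q [-0.25  0.64 -1.14  2.44  1.66  1.09 -0.87] lean 35.6 az 7.4 yz -0.03
row x10 [0.0031 0.0001 0.0036 0.    ]
[425. 297. 115.] q [-0.33  0.75 -1.08  2.47  1.73  1.16 -0.98] lean 34.5 az 5.7 yz -0.043
row x10 [0.0023 0.     0.0028 0.    ]
[424. 298.  80.] q [-0.37  0.84 -1.04  2.47  1.77  1.2  -1.04] lean 33.3 az 3.5 yz -0.059
426
row x10 [ 0.0018  0.015  -0.0022  0.    ]
[492. 245. 194.] q [ 0.05  0.56 -1.18  2.38  1.66  0.92 -0.59] lean 35.6 az 7.4 yz -0.03
row x10 [ 0.0057  0.0062 -0.0003  0.    ]
[434. 297. 161.] q [-0.24  0.64 -1.14  2.43  1.66  1.08 -0.85] lean 35.6 az 7.4 yz -0.03
row x10 [0.0031 0.0001 0.0036 0.    ]
[431. 297. 115.] q [-0.32  0.76 -1.08  2.47  1.75  1.16 -0.98] lean 34.8 az 6.2 yz -0.039
row x10 [0.0023 0.0001 0.0028 0.    ]
[430. 298.  80.] q [-0.36  0.84 -1.04  2.47  1.79  1.2  -1.03] lean 33.7 az 4.2 yz -0.054
```

{"name": "send_rows", "arguments": {
  "plan": "0.0018 0.015 -0.0022 0 0.9;0.0018 0.015 -0.0022 0 0.9;0.0018 0.015 -0.0022 0 0.9;0.0018 0.015 -0.0022 0 0.9;0.0018 0.015 -0.0022 0 0.9;0.0018 0.015 -0.0022 0 0.9;0.0018 0.015 -0.0022 0 0.9;0.0018 0.015 -0.0022 0 0.9;0.0018 0.015 -0.0022 0 0.9;0.0018 0.015 -0.0022 0 0.9"
}}

```text
time_s: 38.83
position: [489.8, 254.8, 187.4]
orientation: [-0.227, 2.512, 0.064]
ft_force: [0.4, 0.3, -0.0]
gripper_width: 0.9
gripper_force: 0.0
```

{"name": "send_rows", "arguments": {
  "plan": "0.0059 0.0062 -0.0004 0 0.9;0.0059 0.0062 -0.0004 0 0.9;0.0059 0.0062 -0.0004 0 0.9;0.0059 0.0062 -0.0004 0 0.9;0.0059 0.0062 -0.0004 0 0.9;0.0059 0.0062 -0.0004 0 0.9;0.0059 0.0062 -0.0004 0 0.9;0.0059 0.0062 -0.0004 0 0.9;0.0059 0.0062 -0.0004 0 0.9;0.0059 0.0062 -0.0004 0 0.9"
}}

```text
time_s: 39.67
position: [429.3, 306.5, 155.9]
orientation: [-0.227, 2.512, 0.065]
ft_force: [-0.1, 0.4, 0.8]
gripper_width: 0.902
gripper_force: 0.0
```

```bash
python3 - <<'E'
from pv import *
f,K,M=cam("wrist");g=f.copy()
for p in[(406.2,309,110),(406.2,339,110),(406.2,279,110)]:
    q_=proj(p,K,M);print(q_.round());cv2.circle(g,tuple(int(v) for v in q_),4,(255,0,0),-1)
save("w3",g)
prev((425,311,105),(423,311,70))
E
```

```text
t 39.67 p [429.3 306.5 155.9] q [-0.233  0.643 -1.169  2.424  1.633  1.103 -0.84 ] w 0.902 F [-0.1  0.4  0.8] 0.0
x [-0.8   -0.148 -0.581] y [-0.177  0.984 -0.006] z [ 0.573  0.098 -0.814] lean 35.5
[332. 186.]
[382. 193.]
[281. 179.]
row x10 [0.0032 0.0007 0.0039 0.    ]
[428. 303. 114.] q [-0.33  0.78 -1.1   2.47  1.75  1.2  -1.  ] lean 35.4 az 6.5 yz -0.034
row x10 [0.0022 0.0001 0.0027 0.    ]
[427. 305.  80.] q [-0.38  0.86 -1.05  2.47  1.79  1.24 -1.06] lean 34.3 az 4.7 yz -0.048
```

View pics/w3.png

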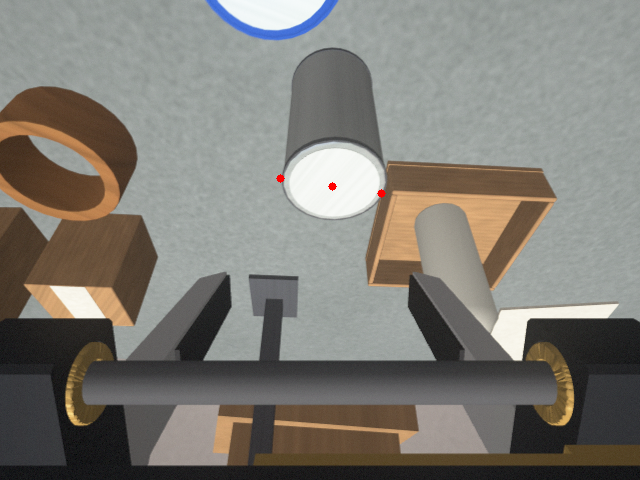

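Tin is centred near pixel (333,180), about 7 mm to +y of the finger midline, so I'm including that shift in the descent. The blue one is behind and clear.

{"name": "send_rows", "arguments": {
  "plan": "0.0032 0.0008 0.0039 0 0.9;0.0032 0.0008 0.0039 0 0.9;0.0032 0.0008 0.0039 0 0.9;0.0032 0.0008 0.0039 0 0.9;0.0032 0.0008 0.0039 0 0.9;0.0032 0.0008 0.0039 0 0.9;0.0032 0.0008 0.0039 0 0.9;0.0032 0.0008 0.0039 0 0.9;0.0032 0.0008 0.0039 0 0.9;0.0032 0.0008 0.0039 0 0.9"
}}

```text
time_s: 40.55
position: [424.6, 313.7, 105.2]
orientation: [-0.228, 2.512, 0.065]
ft_force: [-0.8, -1.2, -0.2]
gripper_width: 0.899
gripper_force: 0.0
```

```bash
python3 - <<'E'
from pv import *
prev((422,312.5,70))
E
```

```text
t 40.55 p [424.6 313.7 105.2] q [-0.329  0.79  -1.115  2.463  1.752  1.215 -0.998] w 0.899 F [-0.8 -1.2 -0.2] 0.0
x [-0.8   -0.148 -0.581] y [-0.178  0.984 -0.006] z [ 0.573  0.099 -0.814] lean 35.5
row x10 [0.0023 0.     0.0027 0.    ]
[429. 308.  79.] q [-0.37  0.87 -1.07  2.47  1.8   1.26 -1.06] lean 34.7 az 5.3 yz -0.043
```

{"name": "send_rows", "arguments": {
  "plan": "0.0023 0 0.0027 0 0.9;0.0023 0 0.0027 0 0.9;0.0023 0 0.0027 0 0.9;0.0023 0 0.0027 0 0.9;0.0023 0 0.0027 0 0.9;0.0023 0 0.0027 0 0.9;0.0023 0 0.0027 0 0.9;0.0023 0 0.0027 0 0.9;0.0023 0 0.0027 0 0.9;0.0023 0 0.0027 0 0.9"
}}

```text
time_s: 41.38
position: [425.2, 318.0, 71.5]
orientation: [-0.226, 2.517, 0.059]
ft_force: [-0.8, -0.2, -0.1]
gripper_width: 0.898
gripper_force: 0.0
```

```bash
python3 - <<'E'
from pv import *
prev((s['position'][0]-3,313,68))
E
```

```text
t 41.38 p [425.2 318.   71.5] q [-0.3    0.992 -1.246  2.466  1.783  1.444 -1.012] w 0.898 F [-0.8 -0.2 -0.1] 0.0
x [-0.803 -0.148 -0.577] y [-0.175  0.984 -0.009] z [ 0.57   0.094 -0.817] lean 35.3
row x10 [ 0.0005 -0.0004  0.0001  0.    ]
[435. 307.  76.] q [-0.3   1.   -1.24  2.47  1.78  1.44 -1.02] lean 34.8 az 5.7 yz -0.04
```

{"name": "send_rows", "arguments": {
  "plan": "0.002 -0.002 0 0 0.9;0.002 -0.002 0 0 0.9;0.001 0 0 0 0.9;0 0 0 0 0.45;0 0 0 0 0.45;0 0 0 0 0.45;0 0 0 0 0.45;0 0 0 0 0.45;0 0 0 0 0.45;0 0 0 0 0.45"
}}

```text
time_s: 42.22
position: [424.8, 316.1, 69.9]
orientation: [-0.224, 2.519, 0.053]
ft_force: [0.4, -1.9, 2.3]
gripper_width: 0.634
gripper_force: 30.0
```

```bash
python3 - <<'E'
from pv import *
p=s['position'];prev(p+[10,0,40],(500,290,150),(560,220,150),p+[197.5,-94,40])
E
```

```text
t 42.22 p [424.8 316.1  69.9] q [-0.301  0.996 -1.246  2.467  1.78   1.447 -1.013] w 0.634 F [ 0.4 -1.9  2.3] 29.998093843460083
x [-0.804 -0.149 -0.575] y [-0.173  0.985 -0.013] z [ 0.569  0.089 -0.818] lean 35.1
row x10 [-0.0031 -0.0003 -0.0027  0.    ]
[447. 310. 117.] q [-0.25  0.87 -1.25  2.42  1.71  1.32 -0.9 ] lean 35.1 az 5.9 yz -0.038
row x10 [-0.0071 -0.0038  0.0003  0.    ]
[512. 284. 157.] q [-0.04  0.77 -1.25  2.32  1.69  1.16 -0.63] lean 35.1 az 5.9 yz -0.038
row x10 [-0.0038 -0.0079  0.003   0.    ]
[572. 214. 157.] q [ 0.19  0.78 -1.25  2.3   1.77  1.05 -0.46] lean 35.1 az 5.9 yz -0.038
row x10 [-0.0027 -0.0006  0.0069  0.    ]
[635. 216. 117.] q [ 0.19  0.9  -1.17  2.19  1.87  1.04 -0.39] lean 35.1 az 5.9 yz -0.038
```

Tin gripped (59.6 mm). Carrying it to the row end.

{"name": "send_rows", "arguments": {
  "plan": "-0.0052 0 -0.0054 0 0.45;-0.0052 0 -0.0054 0 0.45;-0.0052 0 -0.0054 0 0.45;-0.0052 0 -0.0054 0 0.45;-0.0052 0 -0.0054 0 0.45;-0.0052 0 -0.0054 0 0.45;-0.0142 -0.0076 0.0006 0 0.45;-0.0142 -0.0076 0.0006 0 0.45;-0.0142 -0.0076 0.0006 0 0.45;-0.0142 -0.0076 0.0006 0 0.45"
}}

```text
time_s: 43.05
position: [483.3, 296.9, 144.9]
orientation: [-0.226, 2.522, 0.055]
ft_force: [0.4, -1.0, -2.7]
gripper_width: 0.632
gripper_force: 30.0
```

```bash
python3 - <<'E'
from pv import *
prev((560,220,145),(622,218,105),(622,218,71))
E
```

```text
t 43.05 p [483.3 296.9 144.9] q [-0.077  0.756 -1.244  2.354  1.688  1.162 -0.69 ] w 0.632 F [ 0.4 -1.  -2.7] 29.977191388607025
x [-0.806 -0.15  -0.573] y [-0.174  0.985 -0.012] z [ 0.566  0.09  -0.819] lean 35.0
row x10 [-0.005  -0.0088  0.0039  0.    ]
[568. 208. 154.] q [ 0.2   0.77 -1.24  2.31  1.78  1.04 -0.47] lean 35.0 az 6.1 yz -0.037
row x10 [-0.0027 -0.001   0.0068  0.    ]
[630. 206. 114.] q [ 0.2   0.89 -1.17  2.21  1.88  1.03 -0.4 ] lean 35.0 az 6.1 yz -0.037
row x10 [0.0019 0.0001 0.0028 0.    ]
[630. 206.  80.] q [ 0.18  0.96 -1.13  2.23  1.97  1.07 -0.46] lean 35.0 az 6.1 yz -0.037
```

{"name": "send_rows", "arguments": {
  "plan": "-0.005 -0.0088 0.0039 0 0.45;-0.005 -0.0088 0.0039 0 0.45;-0.005 -0.0088 0.0039 0 0.45;-0.005 -0.0088 0.0039 0 0.45;-0.005 -0.0088 0.0039 0 0.45;-0.005 -0.0088 0.0039 0 0.45;-0.005 -0.0088 0.0039 0 0.45;-0.005 -0.0088 0.0039 0 0.45;-0.005 -0.0088 0.0039 0 0.45;-0.005 -0.0088 0.0039 0 0.45"
}}

```text
time_s: 43.88
position: [560.7, 220.9, 142.2]
orientation: [-0.226, 2.522, 0.055]
ft_force: [-0.0, 0.6, -2.9]
gripper_width: 0.631
gripper_force: 30.0
```

{"name": "send_rows", "arguments": {
  "plan": "-0.0045 -0.0017 0.0113 0 0.45;-0.0045 -0.0017 0.0113 0 0.45;-0.0045 -0.0017 0.0113 0 0.45;-0.0045 -0.0017 0.0113 0 0.45;-0.0045 -0.0017 0.0113 0 0.45;-0.0045 -0.0017 0.0113 0 0.45;0.0038 0.0002 0.0056 0 0.45;0.0038 0.0002 0.0056 0 0.45;0.0038 0.0002 0.0056 0 0.45;0 0 0 0 0.45"
}}

```text
time_s: 44.72
position: [622.0, 221.6, 81.0]
orientation: [-0.227, 2.523, 0.054]
ft_force: [-0.1, -0.3, -3.8]
gripper_width: 0.636
gripper_force: 30.0
```

```bash
python3 - <<'E'
from pv import *
prev((622,218,71))
f,K,M=cam("top")
save("t4",cv2.resize(f[150:260,170:400],(690,330),interpolation=cv2.INTER_CUBIC))
E
```

```text
t 44.72 p [622.  221.6  81. ] q [ 0.189  0.935 -1.123  2.22   1.952  1.036 -0.438] w 0.636 F [-0.1 -0.3 -3.8] 29.97832864522934
x [-0.806 -0.15  -0.572] y [-0.174  0.985 -0.013] z [ 0.565  0.089 -0.82 ] lean 34.9
row x10 [ 0.0006 -0.0003  0.0008  0.    ]
[635. 199.  78.] q [ 0.19  0.95 -1.11  2.23  1.98  1.05 -0.45] lean 34.9 az 6.1 yz -0.038
```

View pics/t4.png

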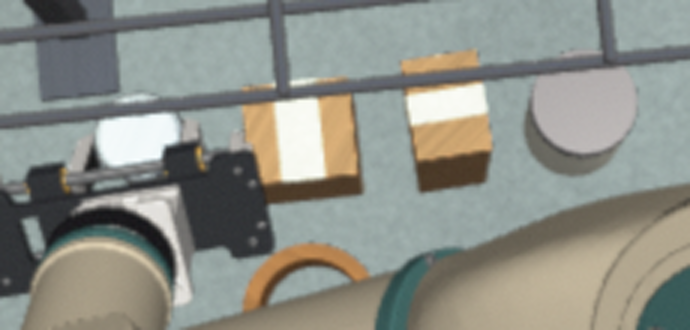

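The view shows the tin (138,137) held left of the short carton, and the tall carton (445,105) between short carton and jar. Checking positions numerically.

```bash
python3 - <<'E'
from pv import *
f,K,M=cam("top")
c=lambda u,v:((u+.5)/3-.5+170,(v+.5)/3-.5+150)
r=lambda u,v,z:ray(c(u,v),K,M,z)[:2]
sc=np.mean([r(*p,90) for p in[(243,90),(352,78),(361,176),(258,184)]],0);jar=r(584,104,90)
cq=[r(*p,130) for p in[(402,60),(476,50),(490,150),(413,162)]];ca=np.mean(cq,0)
tin=r(138,137,121)
ex=np.array([.9936,.1132])
print("sc",sc,"jar",jar,"car",ca,"tin",tin)
sc0=np.array([615.3,111.7]);j0=np.array([638,-87.3])
for S,J in((sc,jar),(sc0,j0)):
    print("car-jar",np.linalg.norm(ca-J),"car-sc",np.linalg.norm(ca-S),"dx",(ca-S)@ex,"tin-sc",np.linalg.norm(tin-S),"tin-jar",np.linalg.norm(tin-J),"dx",(tin-S)@ex)
d=(cq[0]-cq[3]+cq[1]-cq[2]);print("yaw",np.degrees(np.arctan2(d[1],d[0])))
E
```

```text
t 44.77 p [622.3 221.9  81.9] q [ 0.19   0.934 -1.123  2.22   1.951  1.035 -0.437] w 0.63 F [ 0.4  0.7 -2.9] 29.978138208389282
x [-0.806 -0.15  -0.573] y [-0.175  0.985 -0.013] z [ 0.566  0.09  -0.819] lean 35.0
sc [614.03798828 109.18795358] jar [636.84349475 -87.17148061] car [625.02153905  10.33251286] tin [602.17887588 218.10250234]
car-jar 98.21806034328152 car-sc 99.46374489742776 dx -0.2771798445928869 tin-sc 109.55828347402563 tin-jar 307.23580596248826 dx 0.5459128346600319
car-jar 98.49136010441732 car-sc 101.83258698152595 dx -1.8154783407302055 tin-sc 107.20847169196382 tin-jar 307.49608350213884 dx -0.9923856614772867
yaw 7.728867617002287
```

All within tolerance. Lower 11 mm, shift −3 mm, release and retreat.

{"name": "send_rows", "arguments": {
  "plan": "0.002 -0.001 0.003 0 0.45;0.002 -0.001 0.003 0 0.45;0.0016 -0.001 0.0022 0 0.45;0.0005 0 0.0007 0 0.45;0 0 0 0 0.45;0 0 0 0 0.8;0 0 0 0 0.8;0 0 0 0 0.8;0 0 0 0 0.8;0 0 -0.006 0 0.8"
}}

```text
time_s: 45.65
position: [621.0, 218.0, 77.0]
orientation: [-0.224, 2.52, 0.054]
ft_force: [0.1, -0.8, -0.7]
gripper_width: 0.796
gripper_force: 0.0
```

{"name": "send_rows", "arguments": {
  "plan": "0 0 -0.015 0 0.8;0 0 -0.02 0 0.8;0 0 -0.02 0 0.8;0 0 -0.02 0 0.8;0 0 -0.02 0 0.8;0 0 -0.02 0 0.8;0 0 0 0 0.8;0 0 0 0 0.8;0 0 0 0 0.8;0 0 0 0 0.8"
}}

```text
time_s: 46.48
position: [555.6, 207.5, 170.4]
orientation: [-0.224, 2.521, 0.054]
ft_force: [0.0, 0.4, 0.1]
gripper_width: 0.803
gripper_force: 0.0
```

```bash
python3 - <<'E'
from h import *
st();f,K,M=cam("top");f2,_,_=cam("scene")
save("fin",np.vstack([cv2.resize(f[140:300,70:550],(800,267)),cv2.resize(f2[160:440,120:560],(524,333))[:, :800] if 0 else cv2.copyMakeBorder(cv2.resize(f2[160:440,120:560],(524,333)),0,0,0,276,0)]))
E
```

```text
t 46.48 p [555.6 207.5 170.4] q [ 0.24   0.655 -1.197  2.318  1.735  0.903 -0.426] w 0.803 F [0.  0.4 0.1] 0.0
x [-0.805 -0.148 -0.574] y [-0.173  0.985 -0.012] z [ 0.567  0.089 -0.819] lean 35.0
```

View pics/fin.png

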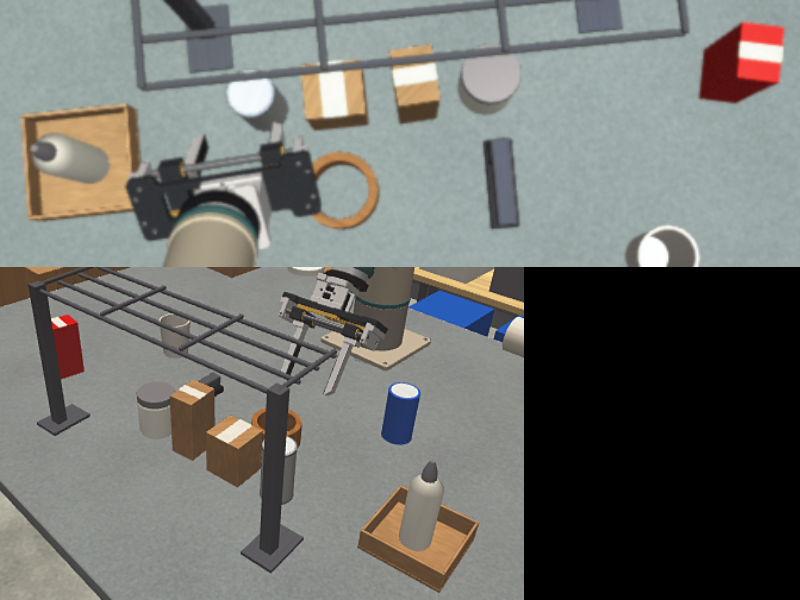

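All four stand upright in the row, the bottle is upright in the tray, the bystanders haven't moved and the hand is clear. Handing in.

```bash
python3 -c "
from h import *
print(env.sign_off())"
```

```text
the job is handed in; nothing more can be done
None
```

The job is handed in at about 46.5 s, with no verdict returned: the bottle stands in the tray and jar, tall carton, short carton and tin stand upright in one evenly spaced row. One risk is a wrist force of about 65 N recorded once early on, when the arm folded tightly; nothing on the table moved, but if it counts as a body press over 40 N the run would fail.

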